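# Open the pit case by its paddle latch

## Task

Open the pit case of the model-car club: lift the paddle handle in its front dish until you feel it come up against its stop, without straining the stop, so that the hidden pawl is fully withdrawn; then swing the lid up by its bar grip until it stands well open, near upright, and let go. Never force the lid against a pawl that still holds it, and leave the model cars, the jar on the case and the other loose things where they are.

Things in the scene. Friction and masses are not known exactly. Their poses are not given: they have to be found in the camera images.
- case: Grey case fixed to the table, origin under its middle; its x runs from the front dish (x -150 to -92 mm) to the lid hinge (x +115), y to the left wing. 340 mm wide, shoulders 110 mm high. The dish is 136 mm wide, floor 58 mm above the table, open above, front wall 58 mm high. Behind it, under the paddle, a latch housing 100 mm high.
- paddle (a joint): Paddle angle (rad): 0 level, grows as its free front edge is lifted. Stiff pivot: 2.5 N at the grip raises it, it stays where left. The hidden pawl comes clear somewhere between 0.28 and 0.80 rad, different each time; 1 to 5 mm of lift at the grip later the paddle meets a hard stop, felt as a sharp rise of the lifting force. 7 N extra pull there is fine, over 15 N strains it.
- paddle_grip (a point): Centre of the paddle blade where to grip it, 63 mm in front of the pivot, 112 mm above the table when level; moves with the paddle. Plain steel plate 40 mm wide (y), 8 mm thick; its free edge, 12 mm thick, 44 mm wide, 10 mm deep, is centred 9 mm in front of this point. Pinch it across its width from above; 46 mm free on each side.
- paddle_pivot (a point): Middle of the paddle's pivot axis, fixed to the case; the axis is the case's y. The pawl hangs 30 mm below it and is drawn back towards the dish as the paddle rises.
- lid (a joint): Lid angle (rad): 0 shut, growing to 1.4 (its end) as the front edge swings up and away from the dish. Latched, it has 0.01 to 0.05 rad of play. The hinge is stiff, the lid stays at any angle; about 6 N at the bar grip swings it.
- lid_grip (a point): Centre of the round bar grip on the lid: 14 mm in diameter, 44 mm long along the case's y, its axis 36 mm above the lid's top, on a 10 mm neck in its middle. Shut: 154 mm above the table, 120 mm in front of and 42 mm above lid_hinge. Moves with the lid. Pinched over its ends (44 mm) it can swivel between the fingers.
- lid_hinge (a point): Middle of the lid's hinge axis, fixed to the case, 112 mm above the table; the axis is the case's y.
- striker: Steel tongue 29 x 16 x 3 mm hidden under the lid's left wing, moves with the lid; the pawl lies over it and holds it down. Origin at its centre. More than 10 N between it and the pawl counts as forcing the lid.
- latch_stop: The paddle's hidden end stop in the latch housing, a block 10 x 28 x 24 mm, fixed to the case, origin at its centre. The pawl meets it when the paddle is fully up; more than 45 N on it (about 15 N of extra pull at the paddle's grip) counts as straining it.
- paint_jar: Loose jar, 38 mm in diameter and 45 mm high, standing on a shoulder of the case. Origin under its centre. A bystander.
- car_orange: Model car 112 x 46 x 43 mm on the grey mat, origin under its centre. A bystander.
- car_lime: Model car, same size, on the grey mat, origin under its centre. A bystander.
- car_white: Model car, same size, on the table left of the case, origin under its centre. A bystander.
- tape_roll: Ring of tape 64 mm across, 16 mm high, origin under its centre. A bystander.
- wheel_box: Small cardboard box 70 x 50 x 30 mm, origin under its centre. A bystander.
- screwdriver: Screwdriver 160 mm long lying on the table. A bystander.

How it is judged:
On the way, in this order (a step that is already met when the one before it is completed fails the run):
1. the paddle is lifted while the lid is still shut (value of joint paddle above 0.25 rad and value of joint lid below 0.06 rad), for 0.1 s.
2. the lid is swung up (value of joint lid above 1.05 rad), for 0.1 s.
At the end, for the whole second after the job is handed in: The lid stands open by at least 1.05 rad (60 degrees) and is at rest (value of joint lid above 1.05 rad and velocity of joint lid between -0.05 and 0.05 rad/s); the robot touches nothing.
It fails at once if the paddle is strained against its stop (over 45 N on the stop) (contact force between latch_stop and anything else above 45 N).
It fails at once if the lid is forced against the pawl (over 10 N on the tongue) (contact force between striker and anything else above 10 N).
It fails at once if a bystander is disturbed (moved over 20 mm) (distance of any of paint_jar, car_orange, car_lime, car_white, tape_roll, wheel_box, screwdriver from where it was at the start of the episode above 0.02 m).
It also fails if it takes over 72 s, if anything falls off the work surface, if the arm or the gripper's body presses on something with over 40 N, if the wrist force passes 120 N, or if a joint passes its speed limit or range.

## Robot

A 7-joint arm with a two-finger parallel gripper is mounted at the origin on the work surface. World frame = base frame: x ahead of the robot, y to its left, z up, the work surface at z = 0. Lengths are in m, angles in rad, forces in N, time in s.
With the tool pointing down it reaches from about 0.425 to 0.875 m from the base axis. Payload 9.9 kg.
Tool frame: the origin (TCP) lies between the finger pads; the fingertips stand robot.tips_ahead ahead of it and the grasp point (between the pads) lies 2 mm behind it (robot.tips_ahead is the distance from the TCP to the fingertips, in m); x points along the fingers, y is the direction in which the jaws open and shut, and the axes are right-handed (so a half turn about x gives the same grasp; the last joint's range is limited). The gripper opens to 85 mm and grips with 20 to 120 N. Pads are 22 mm wide; open, the fingers measure 114 mm over their backs; the gripper's body (76 mm by 85 mm) begins 54 mm behind the grasp point. The pads swing forward as they close: fully open they stand 13 mm farther back than shut.
Start: joints at [1.034, 0.576, 0.025, 1.437, -0.015, 1.129, -0.057], TCP at [0.295, -0.607, 0.248] pointing down, gripper open.
Joint ranges: [-2.76, 2.76], [-0.34, 2.15], [-1.52, 1.57], [0.19, 2.46], [-1.09, 4.23], [0.17, 1.99], [-2.82, 2.82]. Speed limits (rad/s): [2.22, 2.22, 3.01, 3.01, 3.14, 3.14, 3.14].

## Interface

Orientations are given as a unit quaternion [x, y, z, w].
In Python, from rig import robot, optics, job gives the robot as it stands. The module is installed in compiled form; this text tells all that it offers.
- The arm moves only by the tool jog_arm, never from a script. Its argument "steps" is a list of rows, each an object of numbers: "x", "y", "z": the shift along the tool's x, y, z in mm; "ax", "ay", "az": the turn, a rotation vector about the tool's x, y, z in rad; "claw": the finger opening in mm, from 0 to 85.4. In form: [{"x": .., "y": .., "z": .., "ax": .., "ay": .., "az": .., "claw": ..}, ...]. A call has 1 to 5 rows; each row shifts and turns the commanded pose from where the row before left it, along the tool's axes as they then stand; what a row does not reach is not made up. A row lasts 1/8 s, in which the tool goes at most 62.5 mm and 10.7 degrees, less where a joint would pass 70% of its speed; a pose out of reach is approached as far as the arm can. A call is refused whole if a number of a shift passes 62.5 or a number of a turn 0.188, either way. A call with a gripper value outside its range is refused whole. The fingers move at their own pace and stop on an object; "force" is the grip in N (left out, the last holds). Time passes only in rows, so rows that do not move let the fingers close. It gives the time, the measured TCP pose, the force and the opening at its end, in the units of the state.
- robot.get_state(): the state, without advancing time (a new reading comes with each control period).
- optics.camera(name): name is "side" or "top" or "wrist"; returns (picture, depth): 480x640x3 uint8, red, green, blue; 480x640 float32, m along the optical axis (not along the pixel's ray), 0 where there is no reading.
- optics.camera_params(name): a dict with "fx", "fy", "cx", "cy" (pixels), "R" (3x3) and "t" (3): a world point X has camera coordinates R X + t; the wrist camera has in their place "T_tool_cam" (4x4, takes a point from camera to tool coordinates, whose origin is the TCP and whose axes are the tool frame's). Camera axes: x right, y down, z forward; pixel columns grow to the right and rows downward; lengths in m; the calibration is good to about 2 mm. The wrist camera is an equidistant fisheye: a pixel r from the principal point sees the ray r / f radians off the axis. A picture is of the moment at which its call begins: read the wrist's pose just before it. camera_params takes no time and is no camera call.
- job.finish_job(): hands the job in, once; it reports no verdict.
The state is a dict: "time": time; "joints": joint angles; "joint_vel": joint speeds; "joint_efforts": joint torques, N m; "tcp_pos": TCP position; "tcp_rot": TCP orientation; "force": force on the tool from outside, world axes, zero at the start; "ft_torque": the same for the moment, N m; "grip_width": finger opening in m.
Only numpy, scipy, OpenCV 4.12 (cv2) and the standard library are available. Lean on these libraries where they do the work, as an engineer would, in place of code of your own. Each camera call takes 0.05 s, during which the arm holds its last target.

## Working session

There is one attempt and no reset: what is moved stays moved. The work goes in short steps, Python scripts to look and compute and a tool call to move; the robot and the scene stay as the last step left them, time stands still between calls to the robot, and variables do not carry over. Pictures are saved under pics/ and viewed, and the job is handed in when it is done.

Besides the shell and the picture viewer there is one more tool, called after "Emit:" as name([rows], argument=value, ...), one row to a line, values as JSON. jog_arm: Moves the arm, as the interface text tells. Its arguments: {"type":"object","properties":{"steps":{"type":"array"},"force":{"type":"number"}},"required":["steps"]}

```bash
mkdir -p pics
cat > h.py <<'E'
import numpy as np,cv2
from rig import robot,optics,job
from scipy.spatial.transform import Rotation as Rn
def snap(n,f):
    im,d=optics.camera(n); cv2.imwrite('pics/'+f+'.png',im[:,:,::-1]); np.save('pics/'+f+'_d.npy',d); np.save('pics/'+f+'_i.npy',im); return im,d
def pts(n,d):
    p=optics.camera_params(n); v,u=np.mgrid[0:480,0:640]
    c=np.stack([(u-p['cx'])/p['fx']*d,(v-p['cy'])/p['fy']*d,d],-1)
    return (c-p['t'])@np.array(p['R'])
E
python3 - <<'E'
from h import *
s=robot.get_state(); print(s, robot.tips_ahead)
for n in('top','side'):
    snap(n,n+'0'); print(n,optics.camera_params(n))
E
```

```text
{'time': 0.0, 'joints': array([ 1.03417574,  0.57649589,  0.02483878,  1.43789239, -0.01502076,
        1.128999  , -0.05650843]), 'joint_vel': array([-5.11769583e-04, -1.83056775e-03, -6.07906052e-04, -2.96436883e-04,
       -8.41143925e-04, -1.41941643e-05, -2.87987848e-04]), 'joint_efforts': array([-5.54085491e-04, -7.65750790e+01,  2.24992655e+00, -2.85963124e+01,
        1.51746010e-02,  1.25810629e-02,  1.42874393e-05]), 'tcp_pos': array([ 0.29514805, -0.60658882,  0.24747237]), 'tcp_rot': array([-0.68890959, -0.15928885,  0.68920726, -0.15818972]), 'force': array([-0.57817961,  0.55578312,  0.50108771]), 'ft_torque': array([ 0.07841803, -0.01029846, -0.03229583]), 'grip_width': 0.08546446392794577} 0.017
top {'fx': 502.68175922186055, 'fy': 502.68175922186055, 'cx': 318.32793138935125, 'cy': 240.8238413001962, 'R': array([[ 0.00541334, -0.99995471,  0.00782732],
       [-0.988564  , -0.006531  , -0.15066045],
       [ 0.15070474, -0.00692223, -0.98855458]]), 't': array([-0.06650896,  0.56469373,  1.24976087])}
side {'fx': 441.2765738263599, 'fy': 441.2765738263599, 'cx': 309.4206738833905, 'cy': 238.92572231407587, 'R': array([[-0.96616722, -0.2578623 , -0.00528596],
       [-0.16461402,  0.63229994, -0.75703304],
       [ 0.19855259, -0.73055036, -0.65335522]]), 't': array([0.52108431, 0.20947707, 0.87652662])}
```

View pics/top0.png

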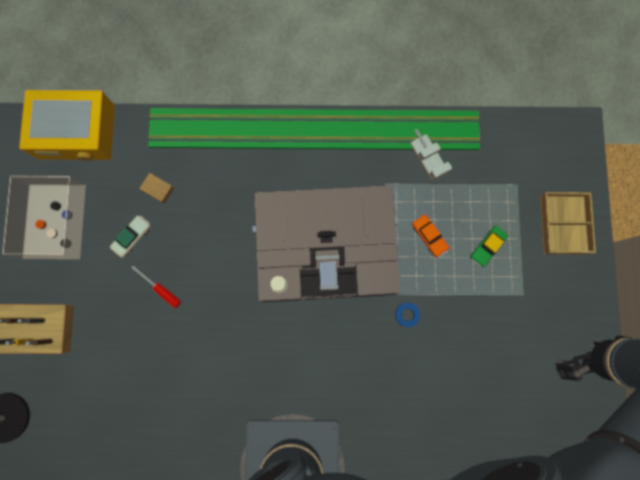

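View pics/side0.png

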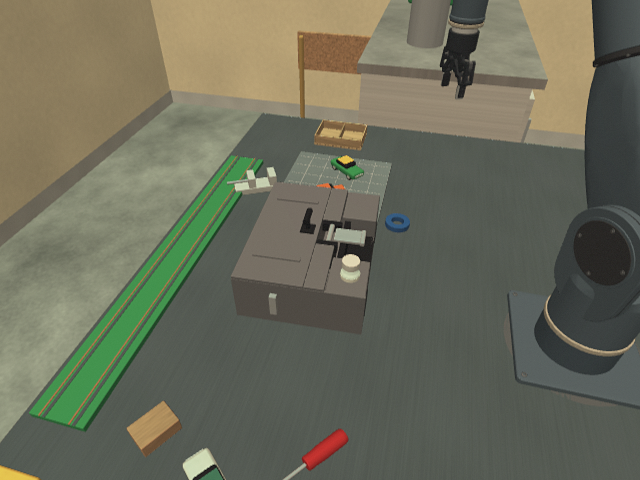

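The top picture shows the case at about (325,243), the paddle at (328,273), the black bar grip at (327,236) and the jar at (278,284). The yaw is small. Next I'll measure these points.

Run:
```python
from h import *
im=np.load('pics/top0_i.npy');d=np.load('pics/top0_d.npy');P=pts('top',d)
for (u,v) in [(328,273),(328,262),(328,285),(327,236),(320,236),(334,236),(278,284),(300,210),(380,280),(275,262),(345,275)]:
    print((u,v),im[v,u],P[v,u].round(4))
# crop upsample
c=cv2.resize(im[180:310,245:405],None,fx=5,fy=5,interpolation=cv2.INTER_CUBIC)
cv2.imwrite('pics/crop0.png',c[:600,:,::-1])
# shoulder edges: region of height 0.1-0.125
Z=P[...,2]
m=((Z>.095)&(Z<.13)&(np.abs(P[...,1])<.35)&(P[...,0]>.4)&(P[...,0]<.9)).astype(np.uint8)
n,l,st,ce=cv2.connectedComponentsWithStats(m); k=1+np.argmax(st[1:,4]);print(st[k])
m=(l==k)
q=P[m][:,:2].astype(np.float32); r=cv2.minAreaRect(q);print(r, cv2.boxPoints(r))
# paddle: bluish light
hsv=cv2.cvtColor(im,cv2.COLOR_RGB2HSV)
pm=(im[...,2].astype(int)>im[...,0]+8)&(im[...,2]>110)
pm[:250]=0;pm[300:]=0;pm[:,:300]=0;pm[:,360:]=0
pq=P[pm];print(pm.sum(),pq.min(0),pq.max(0),np.median(pq,0));print(cv2.minAreaRect(pq[:,:2].astype(np.float32)), np.argwhere(pm).min(0),np.argwhere(pm).max(0))
```

```text
(328, 273) [133 146 158] [ 0.4759 -0.0862  0.1165]
(328, 262) [130 136 142] [ 0.5022 -0.0861  0.1186]
(328, 285) [136 146 150] [ 0.4472 -0.0864  0.1153]
(327, 236) [29 28 27] [ 0.558  -0.0824  0.1649]
(320, 236) [38 36 35] [ 0.5586 -0.0661  0.1604]
(334, 236) [69 63 59] [ 0.5598 -0.0991  0.1545]
(278, 284) [203 206 173] [0.4464 0.0306 0.1529]
(300, 210) [117 108  99] [ 0.6295 -0.0174  0.1183]
(380, 280) [116 106  97] [ 0.4602 -0.2116  0.1116]
(275, 262) [119 109 100] [0.5012 0.0411 0.1201]
(345, 275) [44 42 40] [ 0.4758 -0.1303  0.0633]
[  255   185   146   116 13393]
((0.5527065992355347, -0.08194167912006378), (0.26525193452835083, 0.34073367714881897), 3.5206515789031982) [[ 0.40986902  0.0799593 ]
 [ 0.43079287 -0.26013133]
 [ 0.6955442  -0.24384266]
 [ 0.67462033  0.09624797]]
421 [ 0.37025103 -0.10566701  0.05954468] [ 0.50274668 -0.0541668   1.32105443] [ 0.47111356 -0.08619468  0.11690767]
((0.43588706851005554, -0.08267779648303986), (0.044152259826660156, 0.13614119589328766), 84.48934173583984) [262 320] [288 336]
```

View pics/crop0.png

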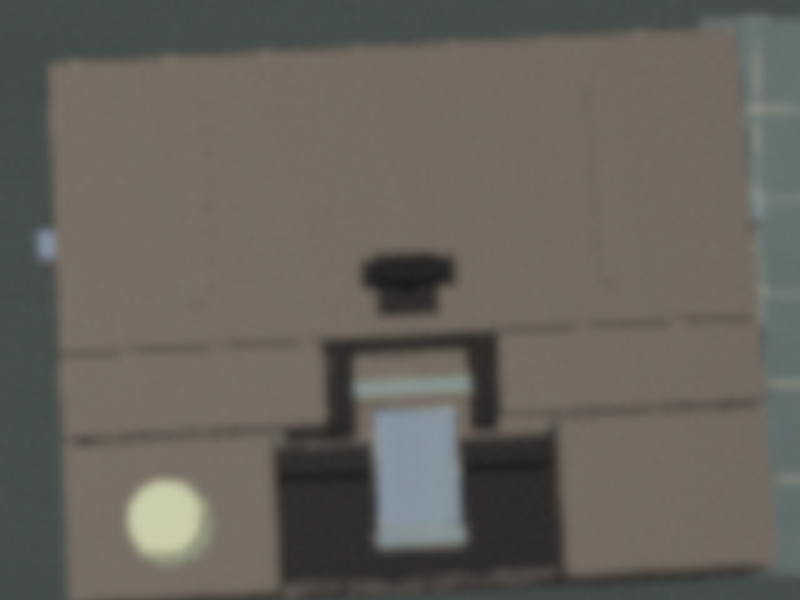

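```bash
cat >> h.py <<'E'
def ray(n,u,v,z):
    p=optics.camera_params(n);R=np.array(p['R']);t=np.array(p['t'])
    o=-R.T@t; d=R.T@np.array([(u-p['cx'])/p['fx'],(v-p['cy'])/p['fy'],1]); return o+d*(z-o[2])/d[2]
E
python3 - <<'E'
from h import *
im=np.load('pics/side0_i.npy')
c=cv2.resize(im[180:335,230:400],None,fx=4.5,fy=4.5,interpolation=cv2.INTER_CUBIC)
cv2.imwrite('pics/crop1.png',c[:600,:,::-1])
f=lambda x,y:(x/5+245-.4,y/5+180-.4)
for nm,x,y,z in [('frontL',374,550,.118),('frontR',468,548,.118),('bladeL',377,470,.116),('bladeR',461,470,.116),('bladetopL',373,408,.116),('bladetopR',457,406,.116),('barL',362,272,.154),('barR',456,270,.154),('barTop',408,253,.159),('bl',50,65,.112),('br',738,30,.112),('dishL',281,580,.058),('dishR',562,575,.058),('caseFL',70,598,.11),('caseFR',775,568,.11),('seamL',60,352,.11),('seamR',752,320,.11),('s2L',75,440,.11),('s2R',757,403,.11)]:
    print(nm,ray('top',*f(x,y),z).round(4))
s=robot.get_state();print(Rn.from_quat(s['tcp_rot']).as_matrix().round(3))
print(optics.camera_params('wrist'))
E
```

```text
frontL [ 0.436  -0.0658  0.118 ]
frontR [ 0.4372 -0.1107  0.118 ]
bladeL [ 0.4744 -0.0671  0.116 ]
bladeR [ 0.4746 -0.1074  0.116 ]
bladetopL [ 0.5043 -0.065   0.116 ]
bladetopR [ 0.5055 -0.1055  0.116 ]
barL [ 0.5644 -0.0591  0.154 ]
barR [ 0.5656 -0.1034  0.154 ]
barTop [ 0.5727 -0.0806  0.159 ]
bl [0.6739 0.0952 0.112 ]
br [ 0.6942 -0.2449  0.112 ]
dishL [ 0.424  -0.0199  0.058 ]
dishR [ 0.4273 -0.1605  0.058 ]
caseFL [0.4127 0.0795 0.11  ]
caseFR [ 0.4289 -0.2586  0.11  ]
seamL [0.5313 0.0871 0.11  ]
seamR [ 0.5493 -0.2496  0.11  ]
s2L [0.4885 0.0788 0.11  ]
s2R [ 0.5086 -0.2513  0.11  ]
[[-0.001  0.438 -0.899]
 [ 0.001 -0.899 -0.438]
 [-1.    -0.001  0.   ]]
{'fx': 371.64829954431775, 'fy': 371.64829954431775, 'cx': 319.23440604849856, 'cy': 239.66177754011707, 'T_tool_cam': array([[-8.27059608e-04, -2.96944064e-01,  9.54894517e-01,
        -1.25935747e-01],
       [ 9.99999657e-01, -2.95764846e-04,  7.74152218e-04,
         6.29820386e-04],
       [ 5.25443239e-05,  9.54894830e-01,  2.96944207e-01,
        -7.38404063e-02],
       [ 0.00000000e+00,  0.00000000e+00,  0.00000000e+00,
         1.00000000e+00]])}
```

View pics/crop1.png

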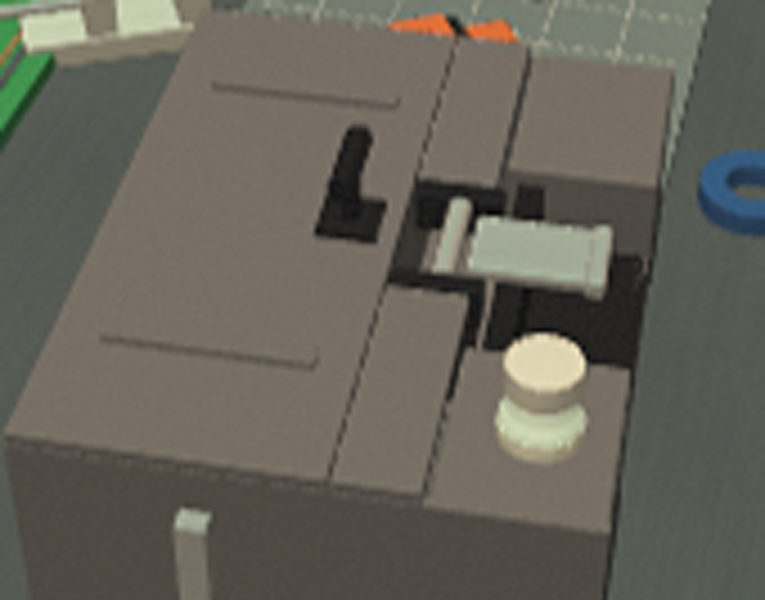

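The measured sizes and heights agree with the figures given: paddle 45 mm wide, bar 44 mm, yaw about 0.055 rad. That puts paddle_grip at about (0.4506,-0.0875), the pivot at x 0.5135, the bar at (0.565,-0.081) and the hinge at x 0.685. I'll move above the paddle.

Emit:
jog_arm([
  {"y": -39.9,"z": -36.7,"x": 0},
  {"y": -39.9,"z": -36.7},
  {"y": -39.9,"z": -36.7},
  {"y": -39.9,"z": -36.7},
  {"y": -39.9,"z": -36.7},
])

```text
invalid input
```

Emit:
jog_arm([
  {"y": -39.9,"z": -36.7,"x": 0},
  {"y": -39.9,"z": -36.7},
  {"y": -39.9,"z": -36.7},
  {"y": -39.9,"z": -36.7},
  {"y": -39.9,"z": -36.7},
])

```text
invalid input
```

Emit:
jog_arm([
  {"ax": 0.133},
  {"ax": 0.133},
  {"ax": 0.132},
  {},
  {},
])

```text
invalid input
```

Emit:
jog_arm([
  {"x": 0,"y": -39.9,"z": -36.7,"ax": 0,"ay": 0,"az": 0,"claw": 85},
  {"x": 0,"y": -39.9,"z": -36.7,"ax": 0,"ay": 0,"az": 0,"claw": 85},
  {"x": 0,"y": -39.9,"z": -36.7,"ax": 0,"ay": 0,"az": 0,"claw": 85},
  {"x": 0,"y": -39.9,"z": -36.7,"ax": 0,"ay": 0,"az": 0,"claw": 85},
  {"x": 0,"y": -39.9,"z": -36.7,"ax": 0,"ay": 0,"az": 0,"claw": 85},
])

```text
time: 0.72
tcp_pos: [0.3733, -0.3454, 0.2481]
tcp_rot: [-0.689, -0.159, 0.689, -0.159]
force: [0.4, -0.3, 0.1]
grip_width: 0.085
```

Emit:
jog_arm([
  {"x": 0,"y": -39.9,"z": -36.7,"ax": 0,"ay": 0,"az": 0,"claw": 85},
  {"x": 0,"y": -39.9,"z": -36.7,"ax": 0,"ay": 0,"az": 0,"claw": 85},
  {"x": 0,"y": -39.9,"z": -36.7,"ax": 0,"ay": 0,"az": 0,"claw": 85},
  {"x": 0,"y": -39.9,"z": -36.7,"ax": 0,"ay": 0,"az": 0,"claw": 85},
  {"x": 0,"y": -39.9,"z": -36.7,"ax": 0,"ay": 0,"az": 0,"claw": 85},
])

```text
time: 1.35
tcp_pos: [0.4509, -0.0859, 0.2483]
tcp_rot: [0.689, 0.159, -0.689, 0.159]
force: [1.0, 0.1, -0.9]
grip_width: 0.0849
```

Emit:
jog_arm([
  {"x": 0,"y": 0,"z": 0,"ax": 0.133,"ay": 0,"az": 0,"claw": 75},
  {"x": 0,"y": 0,"z": 0,"ax": 0.133,"ay": 0,"az": 0,"claw": 75},
  {"x": 0,"y": 0,"z": 0,"ax": 0.133,"ay": 0,"az": 0,"claw": 75},
  {"x": 0,"y": 0,"z": 0,"ax": 0,"ay": 0,"az": 0,"claw": 75},
])

```text
time: 1.85
tcp_pos: [0.4506, -0.0875, 0.2481]
tcp_rot: [-0.707, -0.019, 0.707, -0.019]
force: [-0.4, 0.2, -0.2]
grip_width: 0.0752
```

Run:
```python
from h import *
s=robot.get_state(); print(s['time'],s['tcp_pos'],s['joints'].round(3),Rn.from_quat(s['tcp_rot']).as_matrix().round(3),s['grip_width'])
snap('wrist','w1')
```

```text
1.85 [ 0.45061774 -0.0874913   0.24813568] [ 0.126  0.258 -0.046  1.98   0.015  0.905 -1.444] [[-0.     0.055 -0.998]
 [-0.    -0.998 -0.055]
 [-1.     0.     0.   ]] 0.07516395754286306
```

View pics/w1.png

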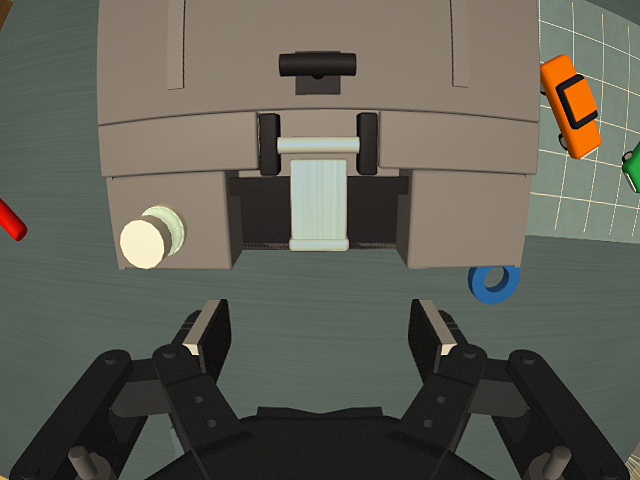

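The wrist view shows the jaws square to the paddle (centre column 320) and centred on it. I'll tilt 0.2 rad back, then descend.

Emit:
jog_arm([
  {"x": 0,"y": 0,"z": 0,"ax": 0,"ay": 0.1,"az": 0,"claw": 75},
  {"x": 0,"y": 0,"z": 0,"ax": 0,"ay": 0.1,"az": 0,"claw": 75},
  {"x": 23,"y": 0,"z": 5.4,"ax": 0,"ay": 0,"az": 0,"claw": 75},
  {"x": 23,"y": 0,"z": 5.4,"ax": 0,"ay": 0,"az": 0,"claw": 75},
  {"x": 0,"y": 0,"z": 0,"ax": 0,"ay": 0,"az": 0,"claw": 75},
])

```text
time: 2.52
tcp_pos: [0.4483, -0.0876, 0.2]
tcp_rot: [0.773, 0.022, -0.634, 0.018]
force: [-0.2, 0.3, -0.2]
grip_width: 0.0751
```

Emit:
jog_arm([
  {"x": 22,"y": 0,"z": 4.9,"ax": 0,"ay": 0,"az": 0,"claw": 75},
  {"x": 22,"y": 0,"z": 4.9,"ax": 0,"ay": 0,"az": 0,"claw": 75},
  {"x": 22,"y": 0,"z": 4.9,"ax": 0,"ay": 0,"az": 0,"claw": 75},
  {"x": 22,"y": 0,"z": 4.9,"ax": 0,"ay": 0,"az": 0,"claw": 75},
  {"x": 0,"y": 0,"z": 0,"ax": 0,"ay": 0,"az": 0,"claw": 75},
])

```text
time: 3.15
tcp_pos: [0.4474, -0.0877, 0.1105]
tcp_rot: [0.773, 0.021, -0.633, 0.017]
force: [0.5, -0.4, 0.2]
grip_width: 0.0749
```

Run:
```python
from h import *
s=robot.get_state(); print(s['time'],s['tcp_pos'],s['joints'].round(3),s['force'])
snap('wrist','w2'); snap('side','s2')
im=np.load('pics/s2_i.npy')
cv2.imwrite('pics/s2c.png',cv2.resize(im[150:300,250:450],None,fx=4,fy=4,interpolation=cv2.INTER_CUBIC)[:,:,::-1])
```

```text
3.15 [ 0.44741404 -0.08773794  0.11050861] [ 0.166  0.404 -0.067  2.323 -0.026  0.22  -1.384] [ 0.51544168 -0.37212119  0.17363822]
```

View pics/w2.png

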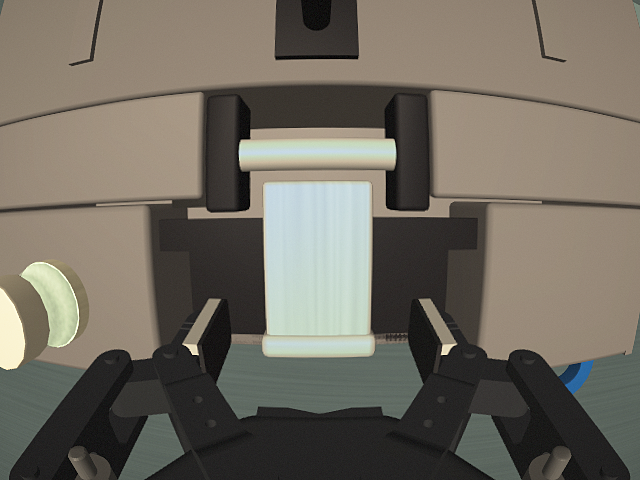

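View pics/s2c.png

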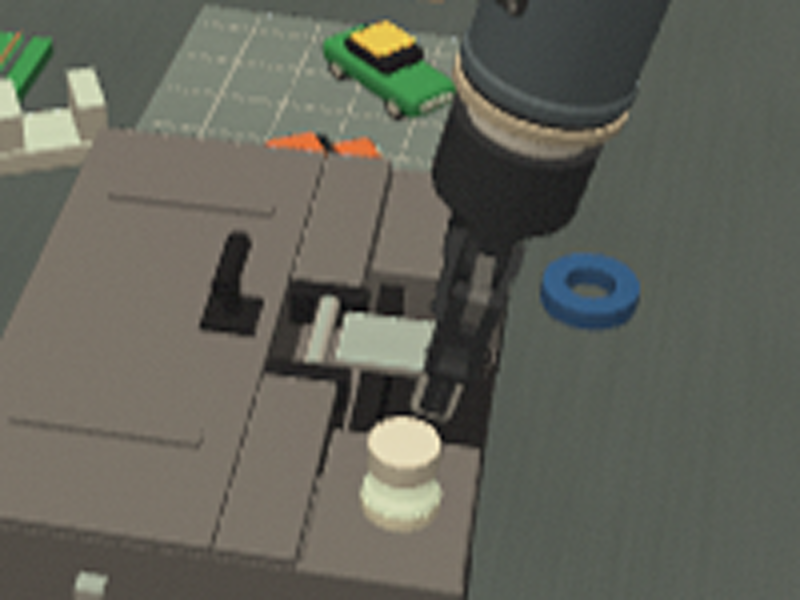

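The paddle lies between the pads, with the lip at row 345 and centred. I'll close on it gently.

Emit:
jog_arm([
  {"x": 0,"y": 0,"z": 0,"ax": 0,"ay": 0,"az": 0,"claw": 36},
  {"x": 0,"y": 0,"z": 0,"ax": 0,"ay": 0,"az": 0,"claw": 36},
  {"x": 0,"y": 0,"z": 0,"ax": 0,"ay": 0,"az": 0,"claw": 36},
  {"x": 0,"y": 0,"z": 0,"ax": 0,"ay": 0,"az": 0,"claw": 36},
  {"x": 0,"y": 0,"z": 0,"ax": 0,"ay": 0,"az": 0,"claw": 36},
], force=30)

```text
time: 3.88
tcp_pos: [0.448, -0.0874, 0.1119]
tcp_rot: [0.774, 0.021, -0.632, 0.017]
force: [-2.8, 3.0, 8.8]
grip_width: 0.0432
```

Run:
```python
from h import *
s=robot.get_state(); print(s['time'],s['tcp_pos'],s['grip_width'],s['force'])
snap('wrist','w3')
```

```text
3.875 [ 0.44803222 -0.08738989  0.11189032] 0.043248516758092805 [-2.75128621  2.95643254  8.79017805]
```

View pics/w3.png

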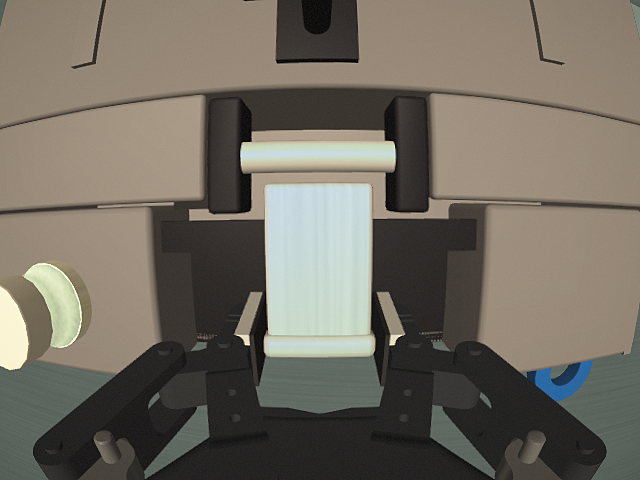

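The grip holds at 43 mm on the lip. Arm stiffness is about 6 N/mm, so small steps near the stop are safe. First I'll lift by 0.20 rad on the arc.

Emit:
jog_arm([
  {"x": -3.2,"y": 0,"z": -0.73,"ax": 0,"ay": -0.05,"az": 0,"claw": 36},
  {"x": -3.2,"y": 0,"z": -0.73,"ax": 0,"ay": -0.05,"az": 0,"claw": 36},
  {"x": -3.2,"y": 0,"z": -0.73,"ax": 0,"ay": -0.05,"az": 0,"claw": 36},
  {"x": -3.2,"y": 0,"z": -0.73,"ax": 0,"ay": -0.05,"az": 0,"claw": 36},
  {"x": 0,"y": 0,"z": 0,"ax": 0,"ay": 0,"az": 0,"claw": 36},
])

```text
time: 4.55
tcp_pos: [0.4491, -0.0873, 0.1243]
tcp_rot: [0.707, 0.019, -0.707, 0.019]
force: [-1.1, 2.3, 2.7]
grip_width: 0.0432
```

```bash
cat >> h.py <<'E'
def pad():
    s=robot.get_state(); R=Rn.from_quat(s['tcp_rot']).as_matrix(); p=s['tcp_pos']
    c=np.array([.998,.055,0]); rel=p-np.array([.5135,-.0840,.112]); 
    a=np.arctan2(rel[2],-(rel@c)); rad=np.hypot(rel[2],rel@c)
    tang=np.array([np.sin(a)*c[0],np.sin(a)*c[1],np.cos(a)]); radial=np.array([-np.cos(a)*c[0],-np.cos(a)*c[1],np.sin(a)])
    tilt=np.arctan2(R[:,0]@c,-R[2,0]); F=s['force']
    print('t %.2f ang %.3f rad %.1f tilt %.3f Ftang %.1f Frad %.1f Fy %.1f tau %s w %.4f z %.4f'%(s['time'],a,rad*1e3,tilt,F@tang,F@radial,F[1],s['ft_torque'].round(2),s['grip_width'],p[2]))
E
python3 -c "
from h import *
pad()"
```

```text
t 4.55 ang 0.188 rad 65.6 tilt 0.000 Ftang 2.5 Frad 1.4 Fy 2.3 tau [ 0.52  0.18 -0.19] w 0.0432 z 0.1243
```

Run:
```python
from h import *
snap('side','s4');im=np.load('pics/s4_i.npy')
cv2.imwrite('pics/s4c.png',cv2.resize(im[150:300,250:450],None,fx=4,fy=4,interpolation=cv2.INTER_CUBIC)[:,:,::-1])
snap('wrist','w4'); pad()
```

```text
t 4.65 ang 0.187 rad 65.6 tilt 0.002 Ftang 2.2 Frad -0.1 Fy 2.8 tau [ 0.73 -0.09 -0.14] w 0.0427 z 0.1242
```

View pics/s4c.png

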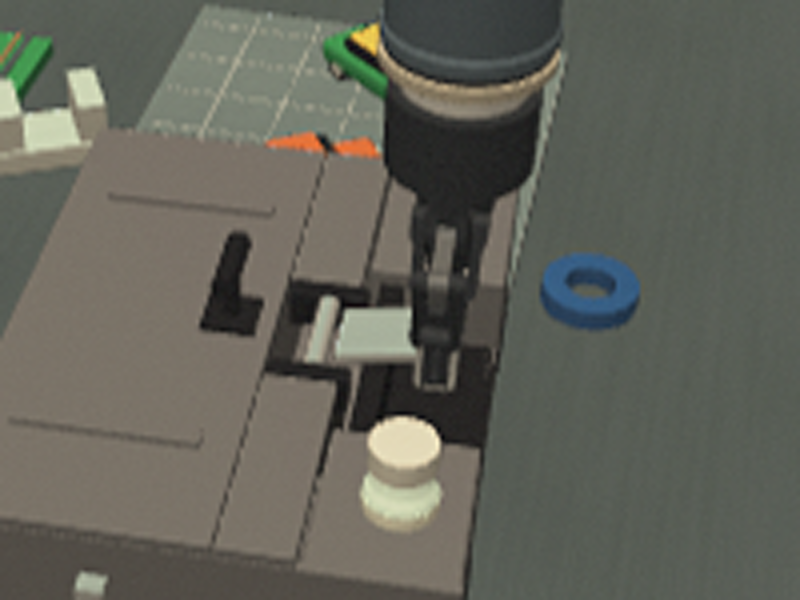

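View pics/w4.png

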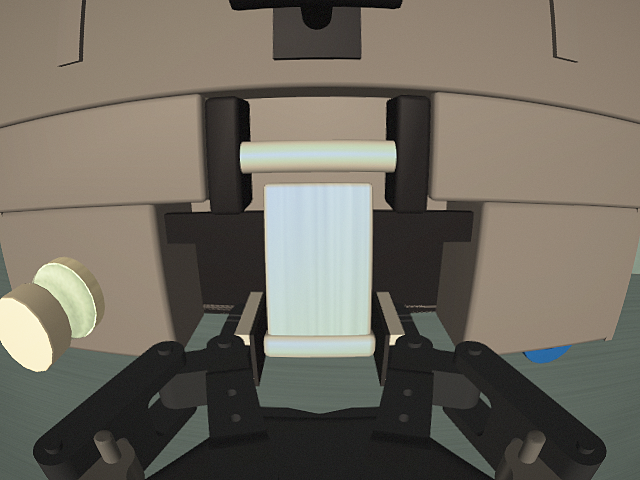

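The paddle moves with the tool: it has not slipped in the wrist view, and its front edge is visibly up. I'll continue to about 0.27 rad.

Emit:
jog_arm([
  {"x": -1.28,"y": 0,"z": -0.28,"ax": 0,"ay": -0.02,"az": 0,"claw": 36},
  {"x": -1.28,"y": 0,"z": -0.28,"ax": 0,"ay": -0.02,"az": 0,"claw": 36},
  {"x": -1.28,"y": 0,"z": -0.28,"ax": 0,"ay": -0.02,"az": 0,"claw": 36},
  {"x": -1.28,"y": 0,"z": -0.28,"ax": 0,"ay": -0.02,"az": 0,"claw": 36},
])

```text
time: 5.15
tcp_pos: [0.4502, -0.0873, 0.129]
tcp_rot: [-0.677, -0.018, 0.735, -0.02]
force: [-0.2, 4.7, -1.3]
grip_width: 0.0432
```

```bash
python3 -c "
from h import *
pad()"
```

```text
t 5.15 ang 0.263 rad 65.7 tilt -0.082 Ftang -1.2 Frad -0.4 Fy 4.7 tau [ 0.98 -0.4  -0.19] w 0.0432 z 0.1290
```

Emit:
jog_arm([
  {"x": -0.64,"y": 0,"z": -0.13,"ax": 0,"ay": -0.01,"az": 0,"claw": 36},
  {"x": -0.64,"y": 0,"z": -0.13,"ax": 0,"ay": -0.01,"az": 0,"claw": 36},
  {"x": 0,"y": 0,"z": 0,"ax": 0,"ay": 0,"az": 0,"claw": 36},
])

```text
time: 5.52
tcp_pos: [0.4505, -0.0873, 0.1302]
tcp_rot: [-0.67, -0.018, 0.742, -0.02]
force: [-0.7, 5.0, -0.2]
grip_width: 0.0431
```

```bash
python3 -c "
from h import *
pad()"
```

```text
t 5.53 ang 0.281 rad 65.7 tilt -0.101 Ftang -0.3 Frad 0.3 Fy 5.0 tau [ 1.06 -0.26 -0.24] w 0.0431 z 0.1302
```

Emit:
jog_arm([
  {"x": -0.58,"y": 0,"z": -0.12,"ax": 0,"ay": -0.009,"az": 0,"claw": 36},
  {"x": -0.58,"y": 0,"z": -0.12,"ax": 0,"ay": -0.009,"az": 0,"claw": 36},
  {"x": -0.58,"y": 0,"z": -0.12,"ax": 0,"ay": -0.009,"az": 0,"claw": 36},
])

```text
time: 5.9
tcp_pos: [0.451, -0.0873, 0.1319]
tcp_rot: [-0.66, -0.018, 0.751, -0.02]
force: [0.2, 4.3, -1.3]
grip_width: 0.0431
```

Emit:
jog_arm([
  {"x": -0.58,"y": 0,"z": -0.12,"ax": 0,"ay": -0.009,"az": 0,"claw": 36},
  {"x": -0.58,"y": 0,"z": -0.12,"ax": 0,"ay": -0.009,"az": 0,"claw": 36},
  {"x": -0.58,"y": 0,"z": -0.12,"ax": 0,"ay": -0.009,"az": 0,"claw": 36},
])

```text
time: 6.28
tcp_pos: [0.4516, -0.0873, 0.1336]
tcp_rot: [-0.65, -0.018, 0.759, -0.02]
force: [0.5, 5.7, -1.5]
grip_width: 0.0431
```

Emit:
jog_arm([
  {"x": -0.58,"y": 0,"z": -0.12,"ax": 0,"ay": -0.009,"az": 0,"claw": 36},
  {"x": -0.58,"y": 0,"z": -0.12,"ax": 0,"ay": -0.009,"az": 0,"claw": 36},
  {"x": -0.58,"y": 0,"z": -0.12,"ax": 0,"ay": -0.009,"az": 0,"claw": 36},
])

```text
time: 6.65
tcp_pos: [0.4521, -0.0872, 0.1352]
tcp_rot: [-0.64, -0.017, 0.768, -0.021]
force: [0.4, 5.8, -1.5]
grip_width: 0.0432
```

Emit:
jog_arm([
  {"x": -0.58,"y": 0,"z": -0.12,"ax": 0,"ay": -0.009,"az": 0,"claw": 36},
  {"x": -0.58,"y": 0,"z": -0.12,"ax": 0,"ay": -0.009,"az": 0,"claw": 36},
  {"x": -0.58,"y": 0,"z": -0.12,"ax": 0,"ay": -0.009,"az": 0,"claw": 36},
])

```text
time: 7.02
tcp_pos: [0.4528, -0.0872, 0.1369]
tcp_rot: [-0.629, -0.017, 0.777, -0.021]
force: [-0.3, 5.2, -1.8]
grip_width: 0.0435
```

Emit:
jog_arm([
  {"x": -0.58,"y": 0,"z": -0.12,"ax": 0,"ay": -0.009,"az": 0,"claw": 36},
  {"x": -0.58,"y": 0,"z": -0.12,"ax": 0,"ay": -0.009,"az": 0,"claw": 36},
  {"x": -0.58,"y": 0,"z": -0.12,"ax": 0,"ay": -0.009,"az": 0,"claw": 36},
])

```text
time: 7.4
tcp_pos: [0.4534, -0.0871, 0.1385]
tcp_rot: [-0.619, -0.017, 0.785, -0.021]
force: [-0.7, 6.1, -1.9]
grip_width: 0.0434
```

Emit:
jog_arm([
  {"x": -0.58,"y": 0,"z": -0.12,"ax": 0,"ay": -0.009,"az": 0,"claw": 36},
  {"x": -0.58,"y": 0,"z": -0.12,"ax": 0,"ay": -0.009,"az": 0,"claw": 36},
  {"x": -0.58,"y": 0,"z": -0.12,"ax": 0,"ay": -0.009,"az": 0,"claw": 36},
])

```text
time: 7.78
tcp_pos: [0.4541, -0.087, 0.14]
tcp_rot: [-0.608, -0.017, 0.794, -0.021]
force: [-0.6, 5.9, -3.9]
grip_width: 0.0434
```

```bash
python3 -c "
from h import *
pad()"
```

```text
t 7.78 ang 0.440 rad 65.7 tilt -0.264 Ftang -3.6 Frad -1.4 Fy 5.9 tau [ 0.91 -0.5  -0.43] w 0.0434 z 0.1400
```

Emit:
jog_arm([
  {"x": -0.58,"y": 0,"z": -0.12,"ax": 0,"ay": -0.009,"az": 0,"claw": 36},
])

```text
time: 7.9
tcp_pos: [0.4543, -0.087, 0.1404]
tcp_rot: [-0.604, -0.016, 0.796, -0.021]
force: [-0.2, 4.6, -6.4]
grip_width: 0.0432
```

Emit:
jog_arm([
  {"x": -0.4,"y": 0,"z": -0.08,"ax": 0,"ay": -0.006,"az": 0,"claw": 36},
])

```text
time: 8.02
tcp_pos: [0.4544, -0.087, 0.1406]
tcp_rot: [-0.602, -0.016, 0.798, -0.021]
force: [-1.0, 5.3, -7.2]
grip_width: 0.043
```

```bash
python3 -c "
from h import *
pad()"
```

```text
t 8.03 ang 0.450 rad 65.7 tilt -0.279 Ftang -6.8 Frad -2.5 Fy 5.3 tau [ 0.87 -0.72 -0.5 ] w 0.0430 z 0.1406
```

Emit:
jog_arm([
  {"x": -0.25,"y": 0,"z": -0.05,"ax": 0,"ay": 0,"az": 0,"claw": 36},
  {"x": 0,"y": 0,"z": 0,"ax": 0,"ay": 0,"az": 0,"claw": 36},
])

```text
time: 8.28
tcp_pos: [0.4545, -0.0869, 0.1407]
tcp_rot: [-0.602, -0.016, 0.798, -0.021]
force: [0.4, 5.3, -7.7]
grip_width: 0.0433
```

Run:
```python
from h import *
pad()
snap('wrist','w5');snap('side','s5');im=np.load('pics/s5_i.npy')
cv2.imwrite('pics/s5c.png',cv2.resize(im[150:300,250:450],None,fx=4,fy=4,interpolation=cv2.INTER_CUBIC)[:,:,::-1])
```

```text
t 8.28 ang 0.453 rad 65.6 tilt -0.279 Ftang -6.6 Frad -4.0 Fy 5.3 tau [ 0.86 -0.71 -0.49] w 0.0433 z 0.1407
```

View pics/s5c.png

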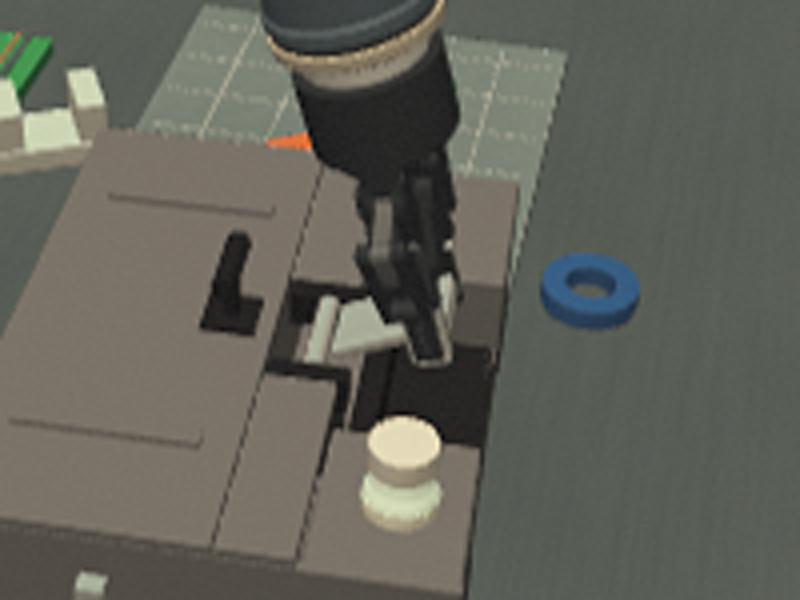

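View pics/w5.png

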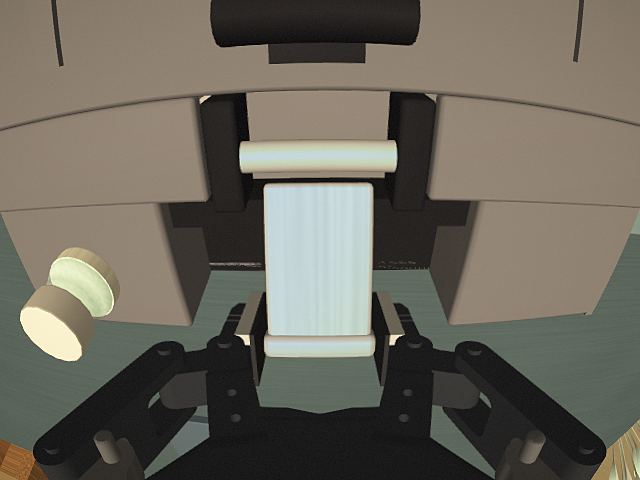

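Emit:
jog_arm([
  {"x": -0.4,"y": 0,"z": -0.08,"ax": 0,"ay": 0,"az": 0,"claw": 36},
  {"x": 0,"y": 0,"z": 0,"ax": 0,"ay": 0,"az": 0,"claw": 36},
])

```text
time: 8.62
tcp_pos: [0.4546, -0.0869, 0.141]
tcp_rot: [-0.602, -0.016, 0.798, -0.021]
force: [0.0, 5.7, -7.8]
grip_width: 0.0433
```

```bash
python3 -c "
from h import *
pad()"
```

```text
t 8.62 ang 0.457 rad 65.7 tilt -0.279 Ftang -6.8 Frad -3.8 Fy 5.7 tau [ 0.93 -0.81 -0.5 ] w 0.0433 z 0.1410
```

Run:
```python
from h import *
snap('wrist','w6'); pad()
g={k:cv2.cvtColor(np.load(f'pics/{k}_i.npy'),cv2.COLOR_RGB2GRAY).astype(np.float32) for k in('w3','w4','w5','w6')}
def lines(k):
    im=g[k]; out=[]
    for c0,c1,r0,r1 in [(280,360,325,375),(280,360,170,200),(290,350,130,150)]:
        p=im[r0:r1,c0:c1].mean(1); d=np.diff(p)
        if c0==280 and r0==325: d=-d
        i=np.argmax(d[1:-1])+1; a,b,c=d[i-1:i+2]; out.append(round(r0+i+.5+.5*(a-c)/(a-2*b+c),2))
    return out
for k in g: print(k,lines(k))
```

```text
t 8.68 ang 0.458 rad 65.7 tilt -0.279 Ftang -6.9 Frad -3.1 Fy 5.2 tau [ 0.84 -0.79 -0.5 ] w 0.0431 z 0.1410
w3 [np.float64(356.55), np.float64(172.18), np.float64(140.69)]
w4 [np.float64(356.52), np.float64(182.83), np.float64(140.6)]
w5 [np.float64(356.53), np.float64(182.43), np.float64(140.05)]
w6 [np.float64(356.52), np.float64(182.44), np.float64(140.4)]
```

Emit:
jog_arm([
  {"x": -0.4,"y": 0,"z": -0.08,"ax": 0,"ay": -0.014,"az": 0,"claw": 36},
  {"x": 0,"y": 0,"z": 0,"ax": 0,"ay": 0,"az": 0,"claw": 36},
])

```text
time: 8.93
tcp_pos: [0.4548, -0.0869, 0.1413]
tcp_rot: [-0.596, -0.016, 0.803, -0.021]
force: [-1.0, 5.4, -8.2]
grip_width: 0.0429
```

```bash
python3 -c "
from h import *
pad()"
```

```text
t 8.93 ang 0.463 rad 65.6 tilt -0.293 Ftang -7.7 Frad -3.0 Fy 5.4 tau [ 0.92 -0.81 -0.54] w 0.0429 z 0.1413
```

Emit:
jog_arm([
  {"x": -0.58,"y": 0,"z": -0.12,"ax": 0,"ay": -0.009,"az": 0,"claw": 36},
  {"x": 0,"y": 0,"z": 0,"ax": 0,"ay": 0,"az": 0,"claw": 36},
])

```text
time: 9.18
tcp_pos: [0.455, -0.0869, 0.1418]
tcp_rot: [-0.592, -0.016, 0.805, -0.021]
force: [-0.7, 4.9, -8.7]
grip_width: 0.0434
```

```bash
python3 -c "
from h import *
pad(); pad(); snap('wrist','w7'); pad()"
```

```text
t 9.18 ang 0.471 rad 65.7 tilt -0.302 Ftang -8.0 Frad -3.6 Fy 4.9 tau [ 1.   -0.81 -0.68] w 0.0434 z 0.1418
t 9.18 ang 0.471 rad 65.7 tilt -0.302 Ftang -8.0 Frad -3.6 Fy 4.9 tau [ 1.   -0.81 -0.68] w 0.0434 z 0.1418
t 9.22 ang 0.472 rad 65.7 tilt -0.302 Ftang -8.7 Frad -3.0 Fy 4.9 tau [ 1.01 -0.82 -0.54] w 0.0435 z 0.1418
```

Run:
```python
from h import *
g={k:cv2.cvtColor(np.load(f'pics/{k}_i.npy'),cv2.COLOR_RGB2GRAY).astype(np.float32) for k in('w3','w4','w5','w6','w7')}
def prof(k,c0,c1,r0,r1): return g[k][r0:r1,c0:c1].mean(1).round(0).astype(int)
for k in g: print(k,prof(k,290,350,328,362))
for k in g: print(k,prof(k,290,350,174,190))
for k in g: print(k,prof(k,290,350,134,176)[::2])
cv2.imwrite('pics/w57.png',np.vstack([cv2.resize(np.load(f'pics/{k}_i.npy')[225:375,180:460],None,fx=2,fy=2)[:,:,::-1] for k in('w4','w7')]))
```

```text
w3 [212 212 212 212 212 212 215 189 178 197 204 205 208 210 213 213 213 212
 210 209 209 208 209 207 207 200 191 187 177 122  98 103 104 103]
w4 [209 209 209 209 209 210 214 180 165 186 195 197 201 205 208 211 210 209
 207 207 206 206 206 205 204 198 193 193 182 122  97 103 104 104]
w5 [209 209 209 209 210 210 216 176 148 167 178 184 191 198 204 210 211 209
 207 206 206 205 205 205 203 199 197 201 190 126 100 105 105 105]
w6 [209 208 209 209 209 210 215 174 147 167 178 184 191 197 204 209 210 208
 206 206 205 205 205 204 203 198 197 201 187 125  99 105 105 104]
w7 [209 209 209 209 209 210 215 175 146 165 177 182 189 196 202 209 210 208
 206 206 205 205 205 204 202 198 197 201 183 124  98 103 105 105]
w3 [162 161 161 161 161 161 161 161 142 178 201 207 210 213 214 214]
w4 [149 148 148 148 148 148 148 149 126 168 193 200 204 210 212 211]
w5 [139 141 145 104  13  20  21  13  60 149 179 188 196 206 211 210]
w6 [139 140 144 109  14  20  21  13  58 148 178 187 195 206 211 210]
w7 [127   6  20  23  24  23  22  14  56 143 175 186 194 205 210 210]
w3 [162 162 162 152 194 206 210 211 212 214 215 213 209 202 195 184 166 144
 111 129 162]
w4 [152 152 152 150 185 198 204 208 208 211 212 211 208 205 198 190 176 155
 122 132 149]
w5 [139 138 137 137 170 188 197 203 206 210 211 211 210 208 204 199 189 172
 143 134 139]
w6 [138 138 138 133 168 186 196 202 206 209 211 211 209 208 204 199 189 173
 145 131 139]
w7 [137 138 137 136 169 186 196 202 206 209 210 210 209 207 204 199 189 173
 144 133 127]
```

View pics/w57.png

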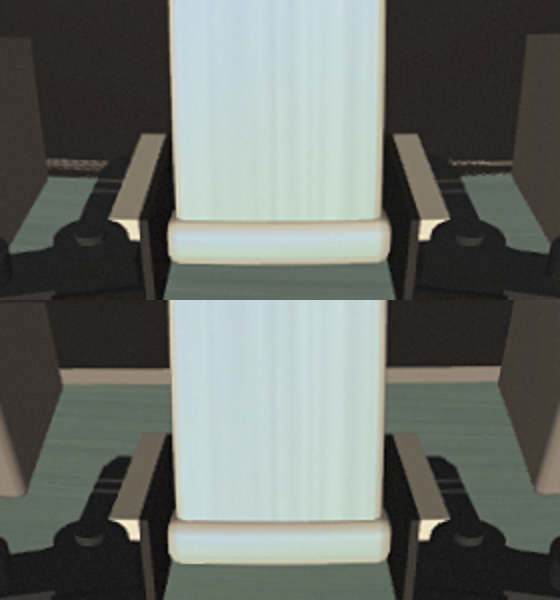

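The wrist view shows the paddle still rotating with the tool: the lip is fixed in the view while the housing edge shifts. The force rises only gently, so this isn't clearly a hard stop yet. I'll keep going in sub-mm steps.

Emit:
jog_arm([
  {"x": -0.58,"y": 0,"z": -0.12,"ax": 0,"ay": -0.009,"az": 0,"claw": 36},
  {"x": 0,"y": 0,"z": 0,"ax": 0,"ay": 0,"az": 0,"claw": 36},
])

```text
time: 9.48
tcp_pos: [0.4552, -0.0868, 0.1422]
tcp_rot: [-0.589, -0.016, 0.808, -0.021]
force: [-0.7, 4.9, -9.0]
grip_width: 0.0431
```

```bash
python3 -c "
from h import *
pad()"
```

```text
t 9.47 ang 0.479 rad 65.7 tilt -0.311 Ftang -8.2 Frad -3.7 Fy 4.9 tau [ 0.91 -0.95 -0.69] w 0.0431 z 0.1422
```

Emit:
jog_arm([
  {"x": -0.45,"y": 0,"z": -0.1,"ax": 0,"ay": -0.007,"az": 0,"claw": 36},
  {"x": -0.45,"y": 0,"z": -0.1,"ax": 0,"ay": -0.007,"az": 0,"claw": 36},
])

```text
time: 9.72
tcp_pos: [0.4555, -0.0868, 0.1427]
tcp_rot: [-0.583, -0.016, 0.812, -0.021]
force: [-0.9, 5.1, -15.1]
grip_width: 0.0429
```

```bash
python3 -c "
from h import *
pad()"
```

```text
t 9.72 ang 0.487 rad 65.7 tilt -0.326 Ftang -13.7 Frad -6.5 Fy 5.1 tau [ 0.96 -1.32 -0.71] w 0.0429 z 0.1427
```

This is a sharp rise: 6 N within about 0.5 mm, after a drag zone about 3 mm long. It is the stop. I'll ease off the load and then release.

Emit:
jog_arm([
  {"x": 0.9,"y": 0,"z": 0.2,"ax": 0,"ay": 0,"az": 0,"claw": 36},
  {"x": 0,"y": 0,"z": 0,"ax": 0,"ay": 0,"az": 0,"claw": 36},
])

```text
time: 9.98
tcp_pos: [0.4552, -0.0868, 0.1423]
tcp_rot: [-0.583, -0.016, 0.812, -0.022]
force: [-1.4, 5.0, -9.9]
grip_width: 0.0433
```

```bash
python3 -c "
from h import *
pad()"
```

```text
t 9.97 ang 0.479 rad 65.7 tilt -0.325 Ftang -9.3 Frad -3.6 Fy 5.0 tau [ 1.15 -0.99 -0.37] w 0.0433 z 0.1423
```

Emit:
jog_arm([
  {"x": -0.5,"y": 0,"z": -0.1,"ax": 0,"ay": 0,"az": 0,"claw": 36},
  {"x": 0,"y": 0,"z": 0,"ax": 0,"ay": 0,"az": 0,"claw": 36},
  {"x": 0,"y": 0,"z": 0,"ax": 0,"ay": 0,"az": 0,"claw": 36},
])

```text
time: 10.35
tcp_pos: [0.4554, -0.0868, 0.1425]
tcp_rot: [-0.583, -0.016, 0.812, -0.021]
force: [-1.1, 4.8, -12.4]
grip_width: 0.0433
```

```bash
python3 -c "
from h import *
pad(); snap('wrist','w8'); pad()
d=np.load('pics/w8_d.npy'); print(d[250,320],d[200,320],d[320,320],d[345,320],d[155,320])"
```

```text
t 10.35 ang 0.484 rad 65.7 tilt -0.325 Ftang -11.4 Frad -5.0 Fy 4.8 tau [ 1.17 -1.09 -0.4 ] w 0.0433 z 0.1425
t 10.40 ang 0.484 rad 65.7 tilt -0.325 Ftang -10.4 Frad -5.0 Fy 4.9 tau [ 1.1  -1.03 -0.39] w 0.0429 z 0.1425
0.1330397 0.13040918 0.13831177 0.13835889 0.12671731
```

The load is reversible at about 6 N/mm, the same as the arm's own stiffness, so the stop is hard. Now I'll ease off, open, and retreat along the tool.

Emit:
jog_arm([
  {"x": 0.9,"y": 0,"z": 0.2,"ax": 0,"ay": 0,"az": 0,"claw": 36},
  {"x": 0,"y": 0,"z": 0,"ax": 0,"ay": 0,"az": 0,"claw": 56},
  {"x": 0,"y": 0,"z": 0,"ax": 0,"ay": 0,"az": 0,"claw": 66},
  {"x": 0,"y": 0,"z": 0,"ax": 0,"ay": 0,"az": 0,"claw": 72},
  {"x": 0,"y": 0,"z": 0,"ax": 0,"ay": 0,"az": 0,"claw": 72},
])

```text
time: 11.02
tcp_pos: [0.4558, -0.0875, 0.1429]
tcp_rot: [-0.584, -0.016, 0.811, -0.022]
force: [0.3, 0.4, 0.1]
grip_width: 0.0717
```

Run:
```python
from h import *
pad(); snap('wrist','w9')
g={k:cv2.cvtColor(np.load(f'pics/{k}_i.npy'),cv2.COLOR_RGB2GRAY) for k in('w8','w9')}
for k in g: print(g[k][325:365,290:350].mean(1).astype(int))
```

```text
t 11.03 ang 0.491 rad 65.5 tilt -0.323 Ftang 0.2 Frad -0.2 Fy 0.4 tau [ 0.02 -0.34  0.02] w 0.0717 z 0.1429
[209 210 209 209 210 209 209 209 210 216 175 146 165 177 183 190 197 203
 209 210 209 207 206 206 205 206 204 203 198 198 203 175 116 100 103 103
 104 104 103 102]
[207 207 207 207 207 207 210 191 155 158 174 182 188 194 200 206 208 206
 205 204 203 203 203 202 201 196 195 200 155 103 100 102 103 103 103 102
 103 103 102 101]
```

View pics/w9.png

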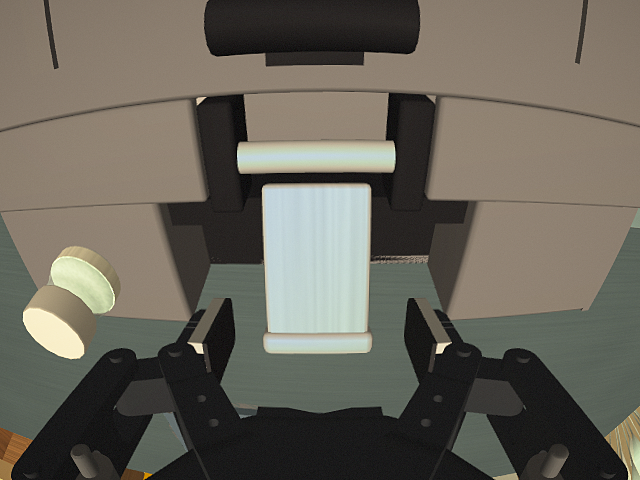

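The paddle stayed raised after release. Now I'll retreat and go over to the bar.

Emit:
jog_arm([
  {"x": -20,"y": 0,"z": 0,"ax": 0,"ay": 0,"az": 0,"claw": 72},
  {"x": -40,"y": 0,"z": 0,"ax": 0,"ay": 0,"az": 0,"claw": 72},
  {"x": -21,"y": 0,"z": -50,"ax": 0,"ay": 0,"az": 0,"claw": 72},
  {"x": -21,"y": 0,"z": -50,"ax": 0,"ay": 0,"az": 0,"claw": 72},
  {"x": 0,"y": 0,"z": 0,"ax": 0,"ay": 0,"az": 0,"claw": 72},
])

```text
time: 11.7
tcp_pos: [0.5858, -0.0797, 0.2068]
tcp_rot: [-0.585, -0.016, 0.811, -0.022]
force: [-0.7, 0.3, 0.1]
grip_width: 0.072
```

Run:
```python
from h import *
s=robot.get_state(); R=Rn.from_quat(s['tcp_rot']).as_matrix(); tgt=np.array([.5644,-.081,.152]); print(s['tcp_pos'],'to go in tool mm',(R.T@(tgt-s['tcp_pos'])*1e3).round(1))
snap('wrist','w10'); im,d=snap('side','s10')
cv2.imwrite('pics/s10c.png',cv2.resize(im[130:280,230:430],None,fx=4,fy=4,interpolation=cv2.INTER_CUBIC)[:,:,::-1])
```

```text
[ 0.58576945 -0.07968811  0.20684783] to go in tool mm [58.8  0.2  3. ]
```

View pics/w10.png

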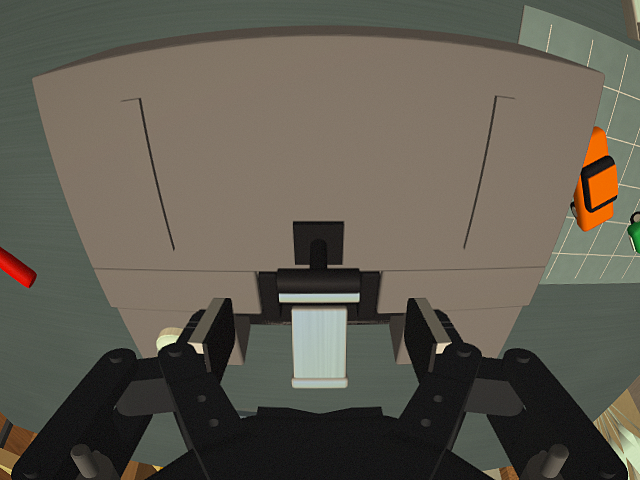

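View pics/s10c.png

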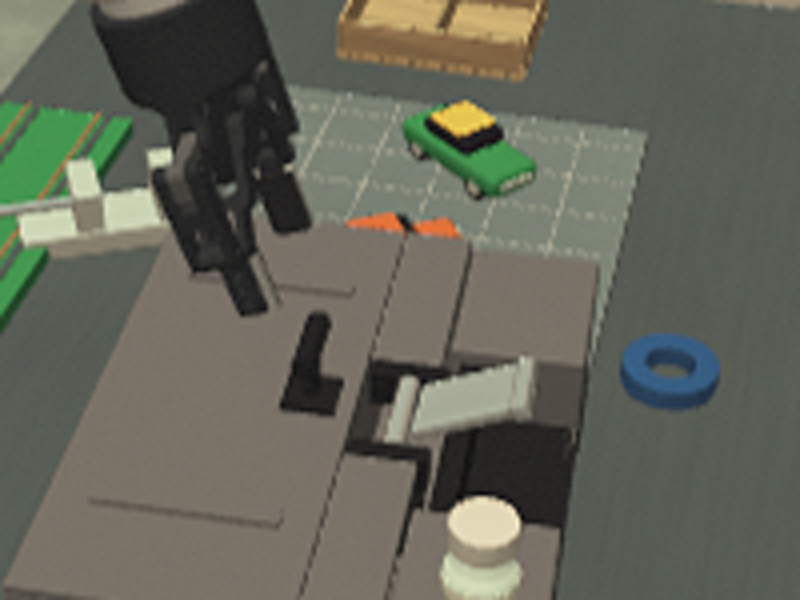

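The paddle stands raised, and the bar at (319,280) is centred between the jaws. I'll descend and pinch it.

Emit:
jog_arm([
  {"x": 20,"y": 0,"z": 1,"ax": 0,"ay": 0,"az": 0,"claw": 72},
  {"x": 20,"y": 0,"z": 1,"ax": 0,"ay": 0,"az": 0,"claw": 72},
  {"x": 19,"y": 0,"z": 1,"ax": 0,"ay": 0,"az": 0,"claw": 72},
  {"x": 0,"y": 0,"z": 0,"ax": 0,"ay": 0,"az": 0,"claw": 72},
])

```text
time: 12.3
tcp_pos: [0.5592, -0.082, 0.1523]
tcp_rot: [-0.583, -0.016, 0.812, -0.022]
force: [-0.1, -0.8, 0.4]
grip_width: 0.0722
```

Run:
```python
from h import *
s=robot.get_state(); print(s['tcp_pos'],s['force'])
snap('wrist','w11'); im,d=snap('side','s11')
cv2.imwrite('pics/s11c.png',cv2.resize(im[130:280,230:430],None,fx=4,fy=4,interpolation=cv2.INTER_CUBIC)[:,:,::-1])
```

```text
[ 0.55918757 -0.0819983   0.15230929] [-0.09952133 -0.77087791  0.39049342]
```

View pics/w11.png

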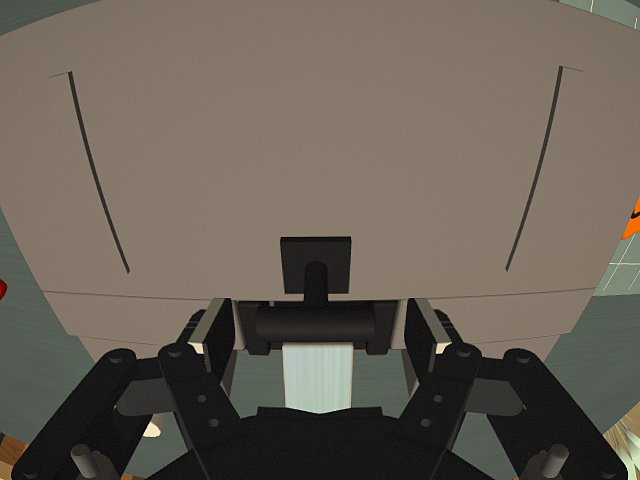

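View pics/s11c.png

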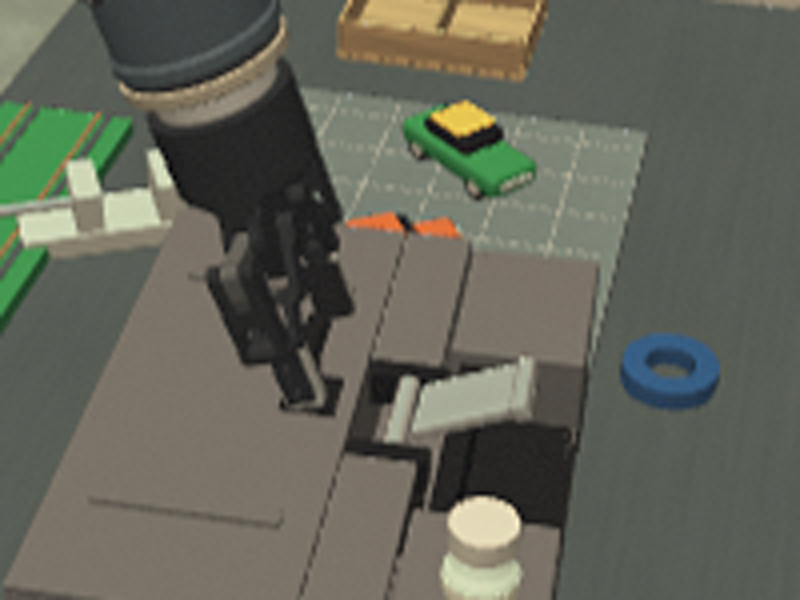

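Run:
```python
from h import *
s=robot.get_state(); R=Rn.from_quat(s['tcp_rot']).as_matrix(); tgt=np.array([.5644,-.081,.152]); print(s['tcp_pos'],(R.T@(tgt-s['tcp_pos'])*1e3).round(1), s['joint_vel'].round(3))
# bar pixel -> tool coords via fisheye + depth
p=optics.camera_params('wrist'); im=np.load('pics/w11_i.npy'); d=np.load('pics/w11_d.npy')
for u,v in [(290,312),(290,318),(290,323),(290,330),(345,323)]:
    x,y=(u-p['cx'])/p['fx'],(v-p['cy'])/p['fy']; r=np.hypot(x,y); dr=np.array([np.sin(r)*x/r,np.sin(r)*y/r,np.cos(r)]); c=dr*d[v,u]/dr[2]
    t=(p['T_tool_cam']@np.append(c,1))[:3]; print((u,v),d[v,u],(t*1e3).round(1),(R@t+s['tcp_pos']).round(4))
```

```text
[ 0.56100661 -0.08187248  0.15350572] [ 0.3 -0.7 -3.7] [-0.001 -0.004 -0.003 -0.019 -0.002  0.001  0.   ]
(290, 312) 0.13207838 [ -7.1  -9.2 -10.1] [ 0.5723 -0.072   0.157 ]
(290, 318) 0.1323733 [-7.5 -9.3 -7.8] [ 0.5703 -0.0721  0.1581]
(290, 323) 0.12967248 [-10.5  -9.1  -7.4] [ 0.5709 -0.0723  0.1611]
(290, 330) 0.13033165 [-10.6  -9.2  -4.6] [ 0.5682 -0.0723  0.1621]
(345, 323) 0.1317474 [-8.6 10.6 -6.4] [ 0.5703 -0.092   0.1597]
```

Emit:
jog_arm([
  {"x": -1.5,"y": -0.5,"z": -3,"ax": 0,"ay": 0,"az": 0,"claw": 60},
  {"x": 0,"y": 0,"z": 0,"ax": 0,"ay": 0,"az": 0,"claw": 38},
  {"x": 0,"y": 0,"z": 0,"ax": 0,"ay": 0,"az": 0,"claw": 38},
  {"x": 0,"y": 0,"z": 0,"ax": 0,"ay": 0,"az": 0,"claw": 38},
  {"x": 0,"y": 0,"z": 0,"ax": 0,"ay": 0,"az": 0,"claw": 38},
], force=30)

```text
time: 13.02
tcp_pos: [0.5654, -0.0801, 0.154]
tcp_rot: [-0.585, -0.016, 0.811, -0.022]
force: [1.3, 2.7, 3.7]
grip_width: 0.0432
```

```bash
cat >> h.py <<'E'
def lid():
    s=robot.get_state(); R=Rn.from_quat(s['tcp_rot']).as_matrix(); p=s['tcp_pos']-.002*R[:,0]
    c=np.array([.998,.055,0]); rel=p-np.array([.685,-.0745,.112]); X=rel@c; a=np.arctan2(rel[2],-X); rad=np.hypot(rel[2],X)
    tang=np.array([np.sin(a)*c[0],np.sin(a)*c[1],np.cos(a)]); radial=np.array([-np.cos(a)*c[0],-np.cos(a)*c[1],np.sin(a)])
    print('t %.2f lid %.3f rad %.1f tilt %.3f Ft %.1f Fr %.1f Fy %.1f w %.4f'%(s['time'],a-np.arctan2(42,120),rad*1e3,np.arctan2(R[:,0]@c,-R[2,0]),s['force']@tang,s['force']@radial,s['force'][1],s['grip_width']),s['tcp_pos'].round(4))
E
python3 -c "
from h import *
lid(); snap('wrist','w12')"
```

```text
t 13.03 lid 0.017 rad 126.9 tilt -0.321 Ft 3.9 Fr -0.0 Fy 2.7 w 0.0432 [ 0.5654 -0.0801  0.154 ]
```

View pics/w12.png

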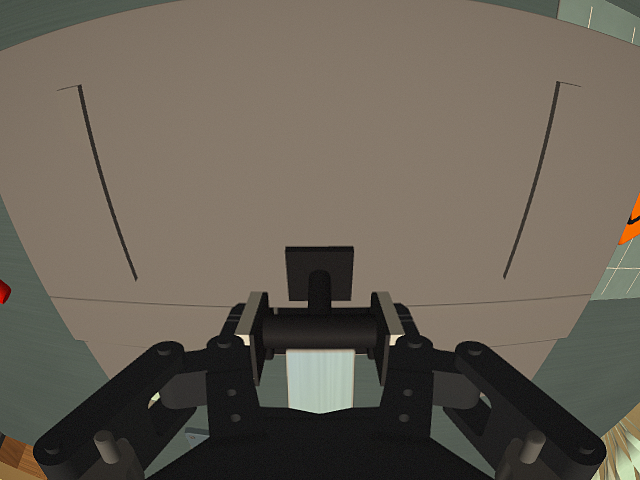

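The bar is pinched. First I'll test the lid gently over a few mm.

Emit:
jog_arm([
  {"x": -1,"y": 0,"z": 0,"ax": 0,"ay": 0,"az": 0,"claw": 38},
  {"x": -1,"y": 0,"z": 0,"ax": 0,"ay": 0,"az": 0,"claw": 38},
  {"x": -1,"y": 0,"z": 0,"ax": 0,"ay": 0,"az": 0,"claw": 38},
])

```text
time: 13.45
tcp_pos: [0.5658, -0.0801, 0.1555]
tcp_rot: [-0.584, -0.016, 0.811, -0.022]
force: [3.9, 3.8, -9.4]
grip_width: 0.0433
```

```bash
python3 -c "
from h import *
lid()"
```

```text
t 13.45 lid 0.029 rad 127.0 tilt -0.323 Ft -7.3 Fr -7.1 Fy 3.8 w 0.0433 [ 0.5658 -0.0801  0.1555]
```

Emit:
jog_arm([
  {"x": -0.7,"y": 0,"z": 0,"ax": 0,"ay": 0,"az": 0,"claw": 38},
  {"x": -0.7,"y": 0,"z": 0,"ax": 0,"ay": 0,"az": 0,"claw": 38},
])

```text
time: 13.7
tcp_pos: [0.5663, -0.08, 0.1567]
tcp_rot: [-0.584, -0.016, 0.811, -0.022]
force: [3.3, 4.2, -9.9]
grip_width: 0.0434
```

```bash
python3 -c "
from h import *
lid()"
```

```text
t 13.70 lid 0.039 rad 127.0 tilt -0.323 Ft -7.9 Fr -6.9 Fy 4.2 w 0.0434 [ 0.5663 -0.08    0.1567]
```

Emit:
jog_arm([
  {"x": -0.8,"y": 0,"z": 0,"ax": 0,"ay": 0,"az": 0,"claw": 38},
  {"x": -0.8,"y": 0,"z": 0,"ax": 0,"ay": 0,"az": 0,"claw": 38},
])

```text
time: 13.95
tcp_pos: [0.5668, -0.0801, 0.1581]
tcp_rot: [-0.584, -0.016, 0.811, -0.022]
force: [3.5, 4.1, -10.1]
grip_width: 0.0431
```

Emit:
jog_arm([
  {"x": -0.8,"y": 0,"z": 0,"ax": 0,"ay": 0,"az": 0,"claw": 38},
  {"x": -0.8,"y": 0,"z": 0,"ax": 0,"ay": 0,"az": 0,"claw": 38},
])

```text
time: 14.2
tcp_pos: [0.5673, -0.08, 0.1596]
tcp_rot: [-0.584, -0.016, 0.811, -0.022]
force: [3.6, 4.6, -10.7]
grip_width: 0.0432
```

Emit:
jog_arm([
  {"x": -0.8,"y": 0,"z": 0,"ax": 0,"ay": 0,"az": 0,"claw": 38},
  {"x": -0.8,"y": 0,"z": 0,"ax": 0,"ay": 0,"az": 0,"claw": 38},
])

```text
time: 14.45
tcp_pos: [0.5679, -0.0799, 0.1611]
tcp_rot: [-0.584, -0.016, 0.811, -0.022]
force: [4.2, 4.6, -11.5]
grip_width: 0.0432
```

```bash
python3 -c "
from h import *
lid()"
```

```text
t 14.45 lid 0.076 rad 127.2 tilt -0.323 Ft -8.7 Fr -8.6 Fy 4.6 w 0.0432 [ 0.5679 -0.0799  0.1611]
```

Emit:
jog_arm([
  {"x": -1,"y": 0,"z": -0.6,"ax": 0,"ay": 0,"az": 0,"claw": 38},
  {"x": -1,"y": 0,"z": -0.6,"ax": 0,"ay": 0,"az": 0,"claw": 38},
])

```text
time: 14.7
tcp_pos: [0.5685, -0.08, 0.1627]
tcp_rot: [-0.583, -0.016, 0.812, -0.022]
force: [-0.4, 4.5, -9.5]
grip_width: 0.0432
```

```bash
python3 -c "
from h import *
lid()
im,d=snap('side','s13')
cv2.imwrite('pics/s13c.png',cv2.resize(im[130:280,230:430],None,fx=4,fy=4,interpolation=cv2.INTER_CUBIC)[:,:,::-1])"
```

```text
t 14.70 lid 0.090 rad 127.3 tilt -0.325 Ft -8.7 Fr -3.8 Fy 4.5 w 0.0432 [ 0.5685 -0.08    0.1627]
```

View pics/s13c.png

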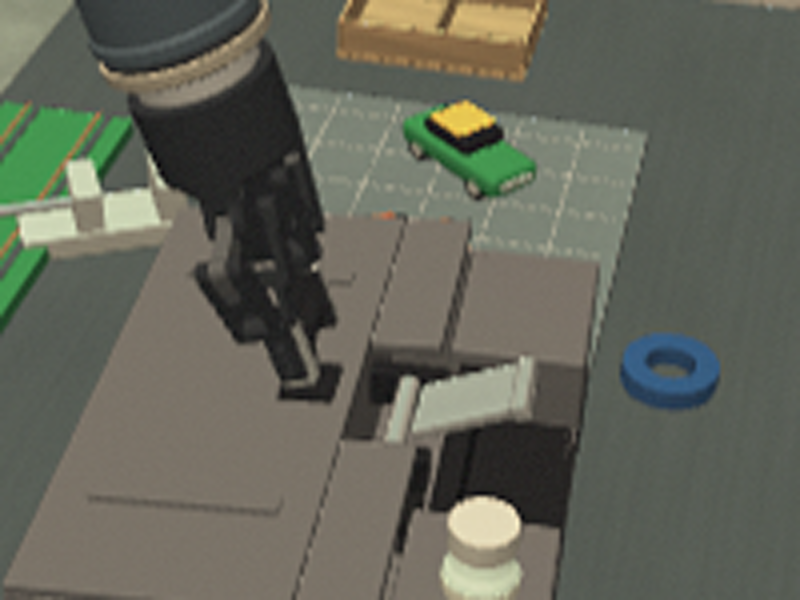

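The lid is free: a gap has opened at its front edge at a steady 8–9 N. I'll work out the arc rows.

```bash
cat >> h.py <<'E'
def plan(th1,n,dtilt,r=.127,off=.002):
    lid()
    s=robot.get_state(); R=Rn.from_quat(s['tcp_rot']).as_matrix(); p0=s['tcp_pos']-off*R[:,0]
    c=np.array([.998,.055,0]);h=np.array([.685,-.0745,.112]);rel=p0-h
    a0=np.arctan2(rel[2],-(rel@c)); a1=th1+np.arctan2(42,120)
    for i in range(n):
        a=a0+(a1-a0)*(i+1)/n
        g=h+r*(-np.cos(a)*c+np.sin(a)*np.array([0,0,1])); g[1]+= (p0-h-(rel@c)*c)[1]
        R2=R@Rn.from_rotvec([0,dtilt/n,0]).as_matrix()
        gp=(g+off*R2[:,0]); cur=s['tcp_pos'] if i==0 else cur
        d=R.T@(gp-cur)*1e3; print('lid %.3f'%(a-np.arctan2(42,120)),d.round(1),'ay %.3f'%(dtilt/n)); cur=gp; R=R2
E
python3 -c "
from h import *
plan(1.22,23,-.33)"
```

```text
t 14.75 lid 0.091 rad 127.3 tilt -0.325 Ft -8.1 Fr -4.5 Fy 5.6 w 0.0432 [ 0.5686 -0.0799  0.1629]
lid 0.140 [-6.2  0.  -1.2] ay -0.014
lid 0.189 [-6.2 -0.  -1. ] ay -0.014
lid 0.238 [-6.1 -0.  -1.2] ay -0.014
lid 0.287 [-6.1 -0.  -1.4] ay -0.014
lid 0.336 [-6.  -0.  -1.6] ay -0.014
lid 0.385 [-6.  -0.  -1.8] ay -0.014
lid 0.435 [-5.9 -0.  -2. ] ay -0.014
lid 0.484 [-5.8 -0.  -2.2] ay -0.014
lid 0.533 [-5.7 -0.  -2.4] ay -0.014
lid 0.582 [-5.6 -0.  -2.6] ay -0.014
lid 0.631 [-5.5 -0.  -2.8] ay -0.014
lid 0.680 [-5.4 -0.  -3. ] ay -0.014
lid 0.729 [-5.3 -0.  -3.2] ay -0.014
lid 0.778 [-5.2 -0.  -3.4] ay -0.014
lid 0.827 [-5.1 -0.  -3.6] ay -0.014
lid 0.876 [-5.  -0.  -3.7] ay -0.014
lid 0.925 [-4.8 -0.  -3.9] ay -0.014
lid 0.975 [-4.7 -0.  -4.1] ay -0.014
lid 1.024 [-4.5 -0.  -4.2] ay -0.014
lid 1.073 [-4.4 -0.  -4.4] ay -0.014
lid 1.122 [-4.2 -0.  -4.5] ay -0.014
lid 1.171 [-4.1 -0.  -4.7] ay -0.014
lid 1.220 [-3.9 -0.  -4.8] ay -0.014
```

Emit:
jog_arm([
  {"x": -6.2,"y": 0,"z": -1.2,"ax": 0,"ay": -0.014,"az": 0,"claw": 38},
  {"x": -6.2,"y": 0,"z": -1.2,"ax": 0,"ay": -0.014,"az": 0,"claw": 38},
  {"x": -6.1,"y": 0,"z": -1.3,"ax": 0,"ay": -0.014,"az": 0,"claw": 38},
  {"x": -6.1,"y": 0,"z": -1.4,"ax": 0,"ay": -0.014,"az": 0,"claw": 38},
  {"x": -6,"y": 0,"z": -1.6,"ax": 0,"ay": -0.014,"az": 0,"claw": 38},
])

```text
time: 15.38
tcp_pos: [0.5845, -0.079, 0.1894]
tcp_rot: [-0.553, -0.016, 0.833, -0.022]
force: [-3.3, 6.1, -8.5]
grip_width: 0.0432
```

```bash
python3 -c "
from h import *
lid()"
```

```text
t 15.38 lid 0.334 rad 127.4 tilt -0.398 Ft -8.5 Fr -2.9 Fy 6.1 w 0.0432 [ 0.5845 -0.079   0.1894]
```

Tracking is good, so I'll continue.

Emit:
jog_arm([
  {"x": -6,"y": 0,"z": -1.9,"ax": 0,"ay": -0.014,"az": 0,"claw": 38},
  {"x": -5.9,"y": 0,"z": -2.1,"ax": 0,"ay": -0.014,"az": 0,"claw": 38},
  {"x": -5.8,"y": 0,"z": -2.3,"ax": 0,"ay": -0.014,"az": 0,"claw": 38},
  {"x": -5.7,"y": 0,"z": -2.5,"ax": 0,"ay": -0.014,"az": 0,"claw": 38},
  {"x": -5.6,"y": 0,"z": -2.6,"ax": 0,"ay": -0.014,"az": 0,"claw": 38},
])

```text
time: 16.0
tcp_pos: [0.6065, -0.0776, 0.2113]
tcp_rot: [-0.523, -0.015, 0.852, -0.023]
force: [-5.1, 6.1, -7.4]
grip_width: 0.0432
```

```bash
python3 -c "
from h import *
lid()
im,d=snap('side','s14')
cv2.imwrite('pics/s14c.png',cv2.resize(im[80:280,180:430],None,fx=3,fy=3,interpolation=cv2.INTER_CUBIC)[:,:,::-1])"
```

```text
t 16.00 lid 0.579 rad 127.4 tilt -0.468 Ft -8.2 Fr -3.0 Fy 6.1 w 0.0432 [ 0.6065 -0.0776  0.2113]
```

View pics/s14c.png

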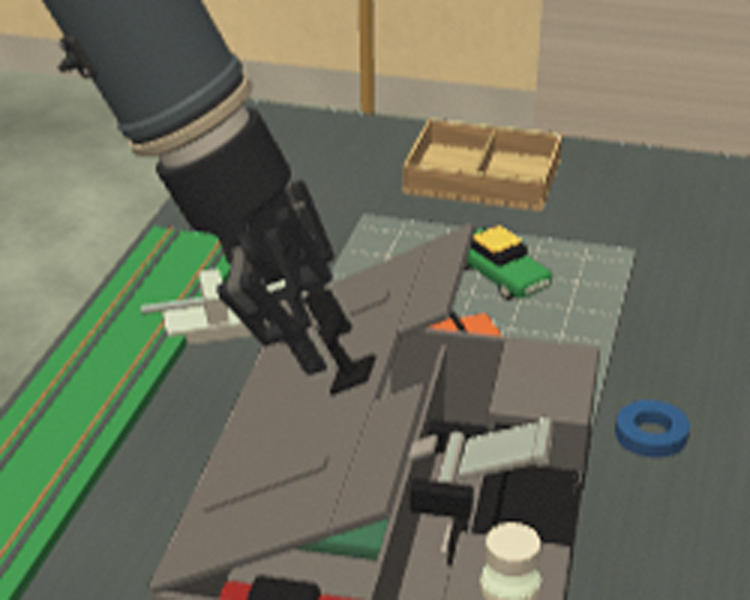

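Emit:
jog_arm([
  {"x": -5.5,"y": 0,"z": -2.9,"ax": 0,"ay": -0.014,"az": 0,"claw": 38},
  {"x": -5.4,"y": 0,"z": -3.1,"ax": 0,"ay": -0.014,"az": 0,"claw": 38},
  {"x": -5.3,"y": 0,"z": -3.3,"ax": 0,"ay": -0.014,"az": 0,"claw": 38},
  {"x": -5.2,"y": 0,"z": -3.5,"ax": 0,"ay": -0.014,"az": 0,"claw": 38},
  {"x": -5.1,"y": 0,"z": -3.6,"ax": 0,"ay": -0.014,"az": 0,"claw": 38},
])

```text
time: 16.68
tcp_pos: [0.6335, -0.076, 0.2271]
tcp_rot: [-0.493, -0.014, 0.869, -0.023]
force: [-7.1, 6.8, -4.3]
grip_width: 0.0432
```

```bash
python3 -c "
from h import *
plan(1.28,9,-.15); print(robot.get_state()['joints'].round(2))"
```

```text
t 16.68 lid 0.827 rad 127.3 tilt -0.538 Ft -7.9 Fr -1.3 Fy 6.8 w 0.0432 [ 0.6335 -0.076   0.2271]
lid 0.877 [-5.  -0.  -4.2] ay -0.017
lid 0.927 [-5. -0. -4.] ay -0.017
lid 0.978 [-4.8 -0.  -4.2] ay -0.017
lid 1.028 [-4.7 -0.  -4.3] ay -0.017
lid 1.078 [-4.5 -0.  -4.5] ay -0.017
lid 1.129 [-4.4 -0.  -4.6] ay -0.017
lid 1.179 [-4.2 -0.  -4.8] ay -0.017
lid 1.230 [-4.  -0.  -4.9] ay -0.017
lid 1.280 [-3.9 -0.  -5.1] ay -0.017
[ 0.    0.85  0.05  1.06  0.01  1.77 -1.47]
```

```bash
python3 -c "
from h import *
plan(1.28,9,-.0)"
```

```text
t 16.68 lid 0.827 rad 127.3 tilt -0.538 Ft -7.9 Fr -1.3 Fy 6.8 w 0.0432 [ 0.6335 -0.076   0.2271]
lid 0.877 [-5.  -0.  -4.2] ay -0.000
lid 0.927 [-4.9 -0.  -4.1] ay -0.000
lid 0.978 [-4.7 -0.  -4.4] ay -0.000
lid 1.028 [-4.5 -0.  -4.6] ay -0.000
lid 1.078 [-4.2 -0.  -4.8] ay -0.000
lid 1.129 [-4. -0. -5.] ay -0.000
lid 1.179 [-3.7 -0.  -5.2] ay -0.000
lid 1.230 [-3.4 -0.  -5.4] ay -0.000
lid 1.280 [-3.2 -0.  -5.6] ay -0.000
```

Emit:
jog_arm([
  {"x": -5,"y": 0,"z": -4,"ax": 0,"ay": 0,"az": 0,"claw": 38},
  {"x": -4.9,"y": 0,"z": -4.1,"ax": 0,"ay": 0,"az": 0,"claw": 38},
  {"x": -4.7,"y": 0,"z": -4.4,"ax": 0,"ay": 0,"az": 0,"claw": 38},
  {"x": -4.5,"y": 0,"z": -4.6,"ax": 0,"ay": 0,"az": 0,"claw": 38},
  {"x": -4.2,"y": 0,"z": -4.8,"ax": 0,"ay": 0,"az": 0,"claw": 38},
])

```text
time: 17.3
tcp_pos: [0.6643, -0.0741, 0.2361]
tcp_rot: [-0.494, -0.015, 0.869, -0.023]
force: [-6.2, 8.0, -3.2]
grip_width: 0.0431
```

```bash
python3 -c "
from h import *
plan(1.28,4,-.0);print(robot.get_state()['joints'].round(2))
im,d=snap('side','s15')
cv2.imwrite('pics/s15c.png',cv2.resize(im[60:280,160:430],None,fx=2.7,fy=2.7,interpolation=cv2.INTER_CUBIC)[:,:,::-1])"
```

```text
t 17.30 lid 1.080 rad 127.3 tilt -0.538 Ft -6.2 Fr -2.3 Fy 8.0 w 0.0431 [ 0.6643 -0.0741  0.2361]
lid 1.130 [-3.7  0.  -5.3] ay -0.000
lid 1.180 [-3.7 -0.  -5.2] ay -0.000
lid 1.230 [-3.4 -0.  -5.4] ay -0.000
lid 1.280 [-3.1 -0.  -5.5] ay -0.000
[ 0.    0.91  0.06  0.92  0.01  1.85 -1.47]
```

View pics/s15c.png

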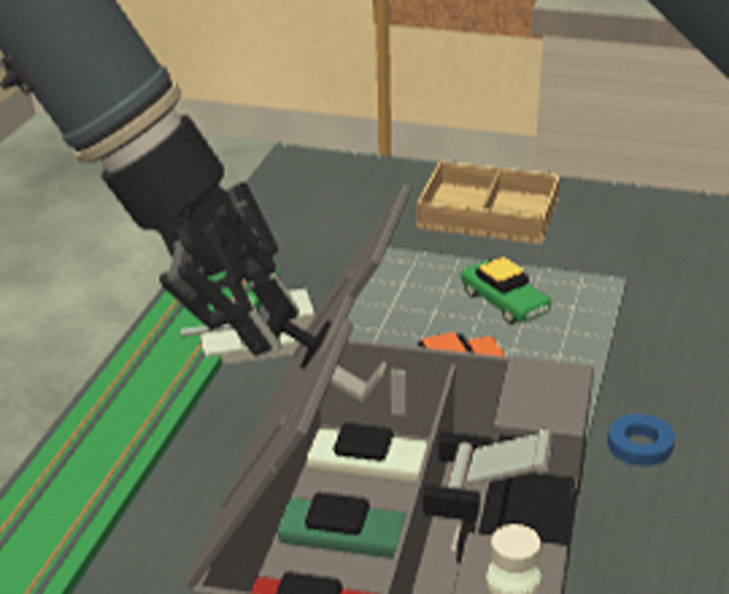

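Clearance is good. I'll go on to about 1.26 rad and then release.

Emit:
jog_arm([
  {"x": -3.9,"y": 0,"z": -5,"ax": 0,"ay": 0,"az": 0,"claw": 38},
  {"x": -3.7,"y": 0,"z": -5.2,"ax": 0,"ay": 0,"az": 0,"claw": 38},
  {"x": -3.4,"y": 0,"z": -5.4,"ax": 0,"ay": 0,"az": 0,"claw": 38},
  {"x": -2,"y": 0,"z": -3.5,"ax": 0,"ay": 0,"az": 0,"claw": 38},
  {"x": 0,"y": 0,"z": 0,"ax": 0,"ay": 0,"az": 0,"claw": 38},
])

```text
time: 17.98
tcp_pos: [0.6878, -0.0727, 0.2379]
tcp_rot: [-0.494, -0.015, 0.869, -0.023]
force: [-3.6, 7.6, -0.7]
grip_width: 0.0434
```

Emit:
jog_arm([
  {"x": 0,"y": 0,"z": 0,"ax": 0,"ay": 0,"az": 0,"claw": 55},
  {"x": 0,"y": 0,"z": 0,"ax": 0,"ay": 0,"az": 0,"claw": 70},
  {"x": 0,"y": 0,"z": 0,"ax": 0,"ay": 0,"az": 0,"claw": 75},
  {"x": 0,"y": 0,"z": 0,"ax": 0,"ay": 0,"az": 0,"claw": 75},
])

```text
time: 18.48
tcp_pos: [0.6887, -0.0747, 0.2379]
tcp_rot: [-0.496, -0.013, 0.868, -0.023]
force: [-0.1, -0.9, 0.2]
grip_width: 0.075
```

```bash
python3 -c "
from h import *
lid();print(robot.get_state()['joints'].round(2))
im,d=snap('side','s16')
cv2.imwrite('pics/s16c.png',cv2.resize(im[60:280,160:430],None,fx=2.7,fy=2.7,interpolation=cv2.INTER_CUBIC)[:,:,::-1]); snap('wrist','w16')"
```

```text
t 18.48 lid 1.271 rad 127.7 tilt -0.533 Ft -0.2 Fr 0.2 Fy -0.9 w 0.0750 [ 0.6887 -0.0747  0.2379]
[ 0.    0.96  0.06  0.8   0.    1.92 -1.47]
```

View pics/s16c.png

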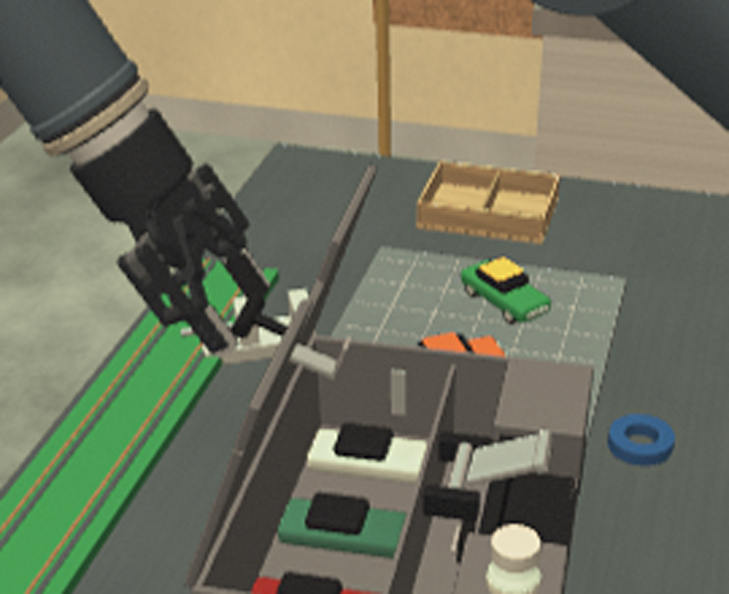

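View pics/w16.png

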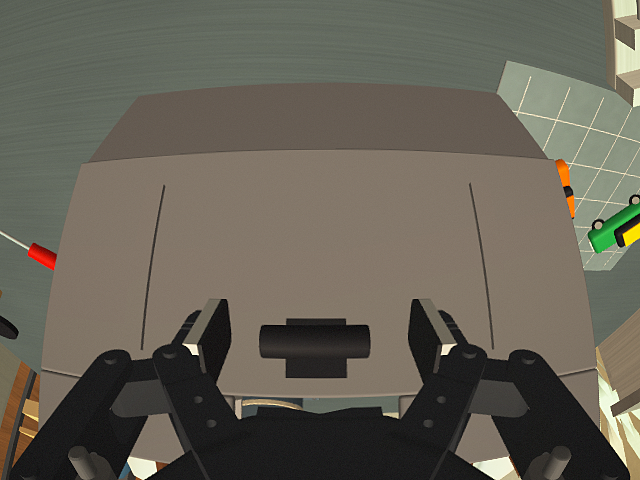

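Released. The pads are clear of the bar at (315,341), and the lid stays up. I'll retreat along the tool axis.

Emit:
jog_arm([
  {"x": -20,"y": 0,"z": 0,"ax": 0,"ay": 0,"az": 0,"claw": 75},
  {"x": -20,"y": 0,"z": 0,"ax": 0,"ay": 0,"az": 0,"claw": 75},
  {"x": -20,"y": 0,"z": 0,"ax": 0,"ay": 0,"az": 0,"claw": 75},
  {"x": 0,"y": 0,"z": 0,"ax": 0,"ay": 0,"az": 0,"claw": 75},
  {"x": 0,"y": 0,"z": 0,"ax": 0,"ay": 0,"az": 0,"claw": 75},
])

```text
time: 19.2
tcp_pos: [0.6996, -0.0719, 0.2757]
tcp_rot: [-0.507, -0.013, 0.862, -0.025]
force: [-1.0, -0.3, -0.8]
grip_width: 0.075
```

```bash
python3 -c "
from h import *
s=robot.get_state(); print(s['tcp_pos'],s['force'],s['joint_vel'].round(3),s['joints'].round(2))
im,d=snap('side','s17')
snap('top','t17')"
```

```text
[ 0.69957986 -0.07185317  0.2756969 ] [-1.02778077 -0.31868806 -0.76162626] [ 0.001  0.009  0.005 -0.    -0.007 -0.     0.005] [-0.06  0.96  0.25  0.71 -0.12  1.99 -1.39]
```

View pics/s17.png

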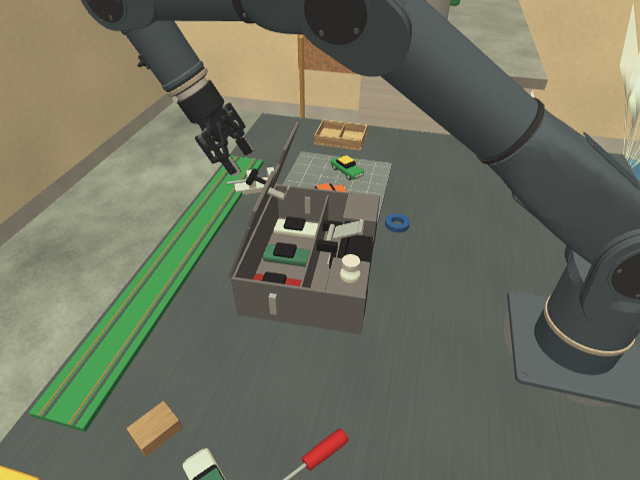

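View pics/t17.png

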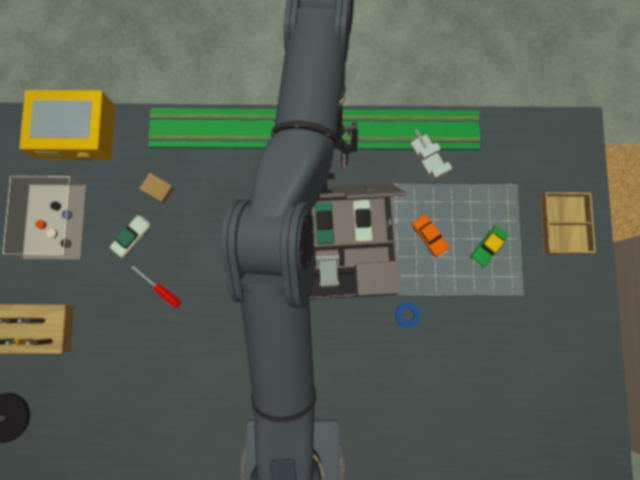

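The lid is open near upright, the tool is clear, and the loose things are where they were. Joint 6 is close to its limit, so I'll ease off it before handing in.

Emit:
jog_arm([
  {"x": -4,"y": 0,"z": -4,"ax": 0,"ay": 0.05,"az": 0,"claw": 75},
  {"x": -4,"y": 0,"z": -4,"ax": 0,"ay": 0.05,"az": 0,"claw": 75},
  {"x": 0,"y": 0,"z": 0,"ax": 0,"ay": 0.03,"az": 0,"claw": 75},
  {"x": 0,"y": 0,"z": 0,"ax": 0,"ay": 0,"az": 0,"claw": 75},
  {"x": 0,"y": 0,"z": 0,"ax": 0,"ay": 0,"az": 0,"claw": 75},
])

```text
time: 19.92
tcp_pos: [0.7105, -0.0713, 0.2789]
tcp_rot: [-0.561, -0.014, 0.827, -0.024]
force: [-0.4, 0.2, -0.0]
grip_width: 0.0748
```

```bash
python3 -c "
from h import *
s=robot.get_state(); print(s['tcp_pos'],s['force'],s['joint_vel'].round(3),s['joints'].round(3))
snap('wrist','w18'); im,d=snap('side','s18')
i0=np.load('pics/side0_i.npy')
cv2.imwrite('pics/s18c.png',cv2.resize(im[60:280,160:430],None,fx=2.7,fy=2.7)[:,:,::-1])"
```

```text
[ 0.71047431 -0.07125377  0.27892909] [-0.4392854   0.18478189 -0.01849737] [-0.002  0.008  0.003 -0.002 -0.001 -0.002 -0.001] [-0.065  0.885  0.251  0.821 -0.125  1.825 -1.391]
```

View pics/s18c.png

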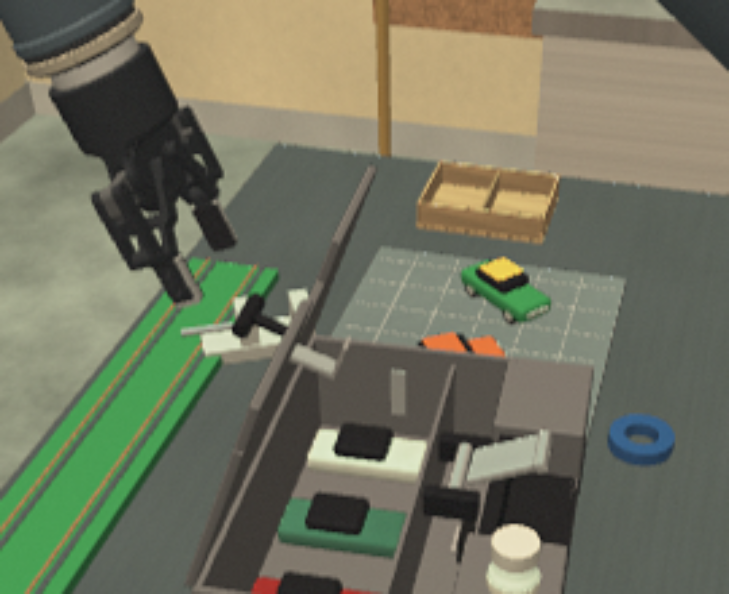

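View pics/w18.png

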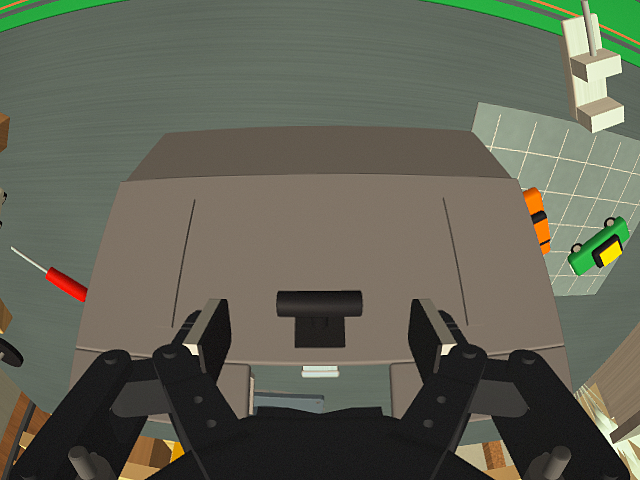

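The gripper is clear of everything, the lid is unmoved at about 1.27 rad, and the arm is at rest. Handing in.

```bash
python3 -c "
from h import *
print(job.finish_job()); print(robot.get_state()['time'])"
```

```text
the job is handed in; nothing more can be done
None
the job is handed in; nothing more can be done
```

The pit case is open: I lifted the paddle to its stop, swung the lid up to about 1.27 rad by its bar, let go, and handed the job in at about 20 s. No verdict came back.

**Paddle:** I pinched it across its front lip and lifted it in small steps.
- The lifting force rose at about 0.44 rad to roughly 7–8 N and stayed there for about 3 mm. It then rose sharply at about 0.485 rad, which I took as the stop.
- The highest force I read along the lift was 13.7 N, about 5.5 N above that plateau. Measured from the 2 N free-lift force it is about 12 N extra, which is more than the 7 N called fine but under the 15 N limit. I eased off straight away, pulled up to about 11 N once more to confirm the stop, then released it. The paddle stayed up.

**Lid:** I lifted the first few mm slowly to make sure the pawl no longer held it. It moved at a steady 7–9 N past the latch play, with no sign of holding, and I then took it along its arc.

**Last checks:**
- After I let go, the side view showed the lid standing still, with the fingers clear of the bar and the measured force near zero.
- In the side view the jar, tape roll and visible cars looked unmoved. In the last top view the arm hid the jar, and the other loose things looked unmoved. I judged this by eye and did not measure it.
- Joint 6 read 1.99 rad, right at its range limit, during the retreat. I brought it back to 1.83 rad before handing in.
- My arc model read 0.017 rad when I gripped the shut lid, so the lid angles above are good to about 0.02 rad.

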